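Gauge the sharpening stones and case them

ROBOT

A 6-joint arm with a two-finger parallel gripper is mounted at the origin on a cart in front of the work surface, level with it; the furniture and walls round the work are solid. World frame = base frame: x ahead of the robot, y to its left, z up, the work surface at z = 0. Lengths are in m, angles in rad, forces in N, time in s.
With the tool pointing down it reaches from about 0.35 to 0.775 m from the base axis. Payload 7.3 kg.
Tool frame: the origin (TCP) lies midway between the tips of the shut fingers; the grasp point (between the pads) lies 19 mm behind it (env.pinch_z is the distance from the TCP to the grasp point, in m); z points along the fingers, y is the direction in which the jaws open and shut (so a half turn about z gives the same grasp; the last joint's range is limited). The gripper opens to 92 mm and grips with 3 to 60 N. Pads are 19 mm wide; open, the fingers measure 130 mm over their backs; the gripper's body (75 mm by 190 mm) begins 47 mm behind the grasp point.
Start: joints at [1.053, 0.342, 1.524, -0, 1.275, -0.146], TCP at [0.191, 0.489, 0.227] pointing down, gripper open.
Joint ranges: [-2.53, 2.53], [-0.77, 2.02], [0.04, 2.7], [-1, 4.14], [0.28, 2.66], [-3.11, 3.11]. Speed limits (rad/s): [2.57, 2.57, 3.14, 3.14, 3.14, 3.14].

INTERFACE

Orientations are given as a unit quaternion [x, y, z, w].
In Python, from bench import env gives the robot as it stands. The module is installed in compiled form; this text tells all that it offers.
- The arm moves only by the tool step_arm, never from a script. Its argument "moves" is a list of rows, each a list of 7 numbers: the shift along the tool's x, y, z each as a share of 0.025 m, from -1 to 1, then the turn, a rotation vector about the tool's x, y, z each as a share of 5 degrees, from -1 to 1, then the opening, from 0 (shut) to 1 (fully open). A call has exactly 10 rows; each row shifts and turns the commanded pose from where the row before left it, along the tool's axes as they then stand; what a row does not reach is not made up. A row lasts 1/8 s, in which the tool goes at most 62.5 mm and 10.7 degrees, less where a joint would pass 70% of its speed; a pose out of reach is approached as far as the arm can. A call with a number of a shift or a turn outside -1 to 1 is refused whole. A call with a gripper value outside its range is refused whole. The fingers move at their own pace and stop on an object; the grip force is fixed at half the most. Time passes only in rows, so rows that do not move let the fingers close, or fill a call up. It gives the time, the measured TCP pose, the force and the opening at its end, in the units of the state.
- env.observe(): the state, without advancing time (a new reading comes with each control period).
- env.snapshot(name): name is "side" or "top"; returns a dict with "frame" (480x640x3 uint8, red, green, blue), "z_map" (480x640 float32, m along the optical axis (not along the pixel's ray), 0 where there is no reading), "fovy" (degrees; the focal length in pixels is half the picture's height over the tangent of half this angle, whatever the lens; pixels are square), "cx", "cy" (the principal point, pixels), "extrinsics" (4x4, takes a point from world to camera coordinates). Camera axes: x right, y down, z forward; pixel columns grow to the right and rows downward; lengths in m; the calibration is good to about 2 mm. A picture is of the moment at which its call begins.
- env.job_done(): hands the job in, once; it reports no verdict.
The state is a dict: "time_s": time; "joints": joint angles; "qvel": joint speeds; "tau": joint torques, N m; "position": TCP position; "eef_rot": TCP orientation; "wrist_force": force on the tool from outside, world axes, zero at the start; "torque": the same for the moment, N m; "grip_width": finger opening in m.
Only numpy, scipy, OpenCV 4.12 (cv2) and the standard library are available. Lean on these libraries where they do the work, as an engineer would, in place of code of your own. Each camera call takes 0.05 s, during which the arm holds its last target.

TASK

Check the knife-sharpening stones for wear, coarsest first (dark grey, then brick red, then cream; one may be missing today): draw each one up out of its slot in the rack, set it on the gauge's bed between the jaws and gently slide the jaw shut on it until the sprung anvil behind it gives by about half its travel; hold that for a second, then slide the jaw fully back. Put every gauged stone away in the wooden case, and when all are in, tip the open lid forward past upright and let it drop shut on its own, without following it down.

Things in the scene. Friction and masses are not known exactly. Their poses are not given: they have to be found in the camera images.
- coarse_stone_mid (a point): centre of the dark grey sharpening stone, a plain bar 130 long (its own x) x 18 thick (its own y) x 46 mm high (its own z, up while it stands on its long edge), about 0.2 kg. May be absent
- medium_stone_mid (a point): centre of the brick-red stone, 130 (x) x 16 thick (y) x 46 mm high (z), about 0.2 kg. May be absent
- fine_stone_mid (a point): centre of the cream stone, 130 (x) x 14 thick (y) x 46 mm high (z), about 0.2 kg. May be absent
- rack: fixed wooden rack, 110 (x) x 166 (y) x 26 mm high, origin centre of its underside. Three upright slots, open above and at both ends, run along its x, 62 mm apart in its y (-62, 0, +62 mm), each 21 mm wide and 18 mm deep (slot floor 8 mm up). Each stone stands in one, on its long edge along the slot, 28 mm of it showing above the rack
- gauge: fixed thickness gauge, an aluminium bed 12 mm thick, 225 mm along its x (from -125 to +100) and 100 mm wide in y; origin on its underside. The anvil's steel face stands at x = +50 mm, the jaw's at x = -45 mm + joint gauge_jaw; both faces are 40 mm wide (y -20 to 20), top 28.5 mm above the gauge's underside; the jaw's carriage and anvil's housing behind them reach up to 31 mm
- gauge_jaw (a joint): slide of the gauge's jaw in m: 0 fully back (95 mm open), growing towards the anvil (+x of the gauge), up to 0.092; friction about 1 N, stays where left
- jaw_grip (a point): middle of the graspable upper half of the jaw's upright orange tab, 62 mm above the gauge's underside; the tab is 16 mm thick along the gauge's x, 30 mm wide along y, its top 76 mm above the gauge's underside and it is free down to 31 mm; it stands 50 mm behind the jaw's face and moves with it
- gauge_anvil (a joint): travel of the sprung anvil in m: 0 at rest, 0.010 pushed right in; 1 N starts it and it takes 0.5 N more for each mm; it springs back. A red button comes out behind its housing as it gives
- case: fixed open wooden case, outside 162 (x) x 208 (y) x 62 mm high, walls and floor 6 mm, origin centre of its underside. Two low dividers (18 mm above the floor, 4 mm thick) along x at y = -30 and +30 mm part it into three lanes with centres at about y = -61, 0 and +61 mm. Stones fit with their length along x
- case_lid (a joint): hinge of the case lid in rad: 0 shut, 1.57 upright, at the start leaning back open at about 1.7 (its stop is at 1.75). The hinge line runs along the case's y at x = +81 mm, 62 mm above the case's underside. 0.25 kg, it falls shut under its own weight from below about 1.5 and falls open from above 1.6
- lid_edge (a point): middle of the lid's free edge (half-way through its 8 mm thickness). The lid is a plain panel 166 mm from hinge to this edge, 208 mm wide; while open its underside faces the case (the case's -x), its back the case's +x
- mug: white mug with blue stripes, 84 x 112 x 89 mm, bystander, loose, origin centre of its underside
- gauge_bed (a point): point on the top of the gauge's bed half-way between the anvil and the fully opened jaw (axes as the gauge). A stone goes here, its length along the gauge's y, its thickness along x, standing on its long edge (lying flat also does, if it has fallen over)
Not all that is in view belongs to the job. Of the things that look like the part that bears fine_stone_mid, the larger one is meant.

How it is judged:
By the outcome, as a careful person would: the job done as asked, in the order asked, and still so for the second after the job is handed in, with the robot touching nothing.
Of coarse_stone, medium_stone, fine_stone only 2 to 3 are there at a start; the rules pass over those that are not, and their reading is None.
At some moment in a run one of coarse_stone, medium_stone, fine_stone, mug may be knocked a few centimetres aside while the robot is not near it.
Once in a run the grip may slacken for a moment while it holds something.
It also fails if it takes over 210 s, if anything falls off the work surface, if the arm or the gripper's body presses on something with over 40 N, if the wrist force passes 120 N, or if a joint passes its speed limit or range.

## Working session

There is one attempt and no reset: what is moved stays moved. The work goes in short steps, Python scripts to look and compute and a tool call to move; the robot and the scene stay as the last step left them, time stands still between calls to the robot, and variables do not carry over. Pictures are saved under pics/ and viewed, and the job is handed in when it is done.

Besides the shell and the picture viewer there is one more tool, called as name(argument=value, ...), one argument or row to a line, values as JSON. step_arm: Moves the arm, as the interface text tells. Its arguments: {"type":"object","properties":{"moves":{"type":"array","items":{"type":"array","items":{"type":"number","minimum":-1,"maximum":1}}}},"required":["moves"]}

```bash
mkdir -p pics; ls
python3 - <<'E'
from bench import env
import cv2,numpy as np
print(env.observe(), env.pinch_z)
for n in("side","top"):
    s=env.snapshot(n); cv2.imwrite(f"pics/a_{n}.png",s["frame"][:,:,::-1]); print(n,s["fovy"],s["cx"],s["cy"],np.round(s["extrinsics"],4).tolist(),s["z_map"].min(),s["z_map"].max())
E
```

```text
pics
{'time_s': 0.0, 'joints': array([ 1.05299316e+00,  3.42700299e-01,  1.52499214e+00, -4.39772035e-05,
        1.27538364e+00, -1.46002786e-01]), 'qvel': array([ 1.64035360e-04,  1.17962666e-03, -1.83311376e-03, -5.02041312e-05,
       -6.22975657e-04,  1.37904337e-03]), 'tau': array([ 3.09417806e-05, -4.31236517e+01, -2.44215846e+01,  7.18052150e-02,
        5.60767134e-02, -1.30101571e-04]), 'position': array([0.19052554, 0.48878657, 0.22606528]), 'eef_rot': array([ 1.84824929e-01,  9.82771181e-01, -7.08084987e-04, -2.21797844e-04]), 'wrist_force': array([-0.23971707, -0.61469569, -0.1388502 ]), 'torque': array([ 0.02102716,  0.03880661, -0.02457107]), 'grip_width': 0.09182671905911659} 0.0188
side 48.37951086679588 321.7052743831904 225.84482560014365 [[0.4235, -0.9057, 0.0175, -0.2631], [-0.6746, -0.3282, -0.6611, 0.3742], [0.6045, 0.2682, -0.7501, 1.1503], [0.0, 0.0, 0.0, 1.0]] 0.0 2.247412
top 50.61545976331321 314.2954231145842 240.9541446841304 [[0.0043, -0.9997, 0.0228, -0.0798], [-0.9955, -0.0064, -0.0948, 0.5221], [0.0949, -0.0223, -0.9952, 1.216], [0.0, 0.0, 0.0, 1.0]] 0.0 2.1879787
```

View pics/a_top.png

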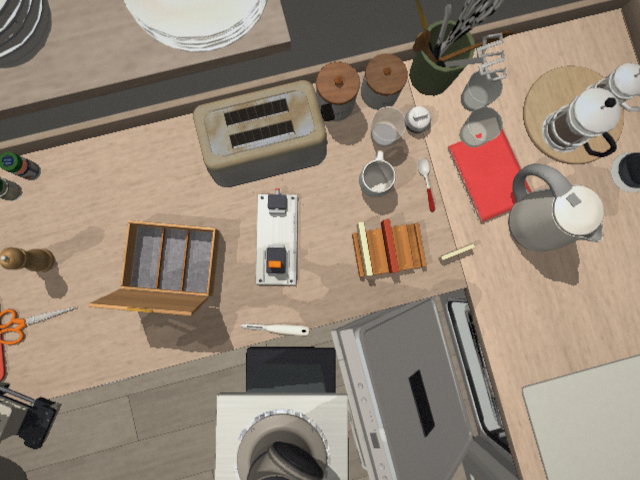

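View pics/a_side.png

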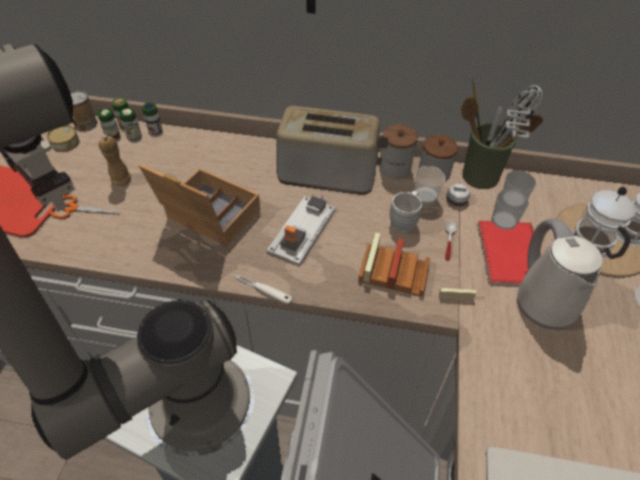

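```bash
cat > h.py <<'E'
from bench import env
import cv2,numpy as np
def cam(n):
    s=env.snapshot(n); s["f"]=240/np.tan(np.radians(s["fovy"]/2)); return s
def ray(s,uv,z):
    uv=np.atleast_2d(uv).astype(float);E=s["extrinsics"];R=E[:3,:3];t=E[:3,3];c=-R.T@t
    d=np.c_[(uv[:,0]-s["cx"])/s["f"],(uv[:,1]-s["cy"])/s["f"],np.ones(len(uv))]@R
    k=(z-c[2])/d[:,2]; return c+k[:,None]*d
def cloud(s):
    v,u=np.mgrid[0:480,0:640];Z=s["z_map"];E=s["extrinsics"]
    P=np.stack([(u-s["cx"])/s["f"]*Z,(v-s["cy"])/s["f"]*Z,Z],-1)
    W=(P-E[:3,3])@E[:3,:3]; W[Z==0]=np.nan; return W
def proj(s,p):
    q=np.atleast_2d(p)@s["extrinsics"][:3,:3].T+s["extrinsics"][:3,3]
    return np.c_[q[:,0]/q[:,2]*s["f"]+s["cx"],q[:,1]/q[:,2]*s["f"]+s["cy"]]
def crop(s,x0,y0,x1,y1,k,name):
    im=cv2.resize(s["frame"][y0:y1,x0:x1,::-1],None,fx=k,fy=k,interpolation=cv2.INTER_CUBIC); cv2.imwrite(f"pics/{name}.png",im)
def hsvmask(s,box,lo,hi):
    h=cv2.cvtColor(s["frame"],cv2.COLOR_RGB2HSV); m=cv2.inRange(h,np.array(lo),np.array(hi)); k=np.zeros_like(m);x0,y0,x1,y1=box;k[y0:y1,x0:x1]=255
    return m&k
def fit(xy):
    return cv2.minAreaRect(np.float32(xy*1000))
E
python3 - <<'E'
from h import *
s=cam("top"); crop(s,85,180,325,350,3.3,"b1"); crop(s,330,140,490,290,4,"b2")
W=cloud(s)
for p in [(364,248),(391,245),(408,250),(275,253),(270,230),(278,200),(140,260),(100,303),(200,230),(378,176),(458,253)]: print(p,np.round(W[p[1],p[0]],3))
E
```

```text
(364, 248) [ 0.504 -0.195  0.054]
(391, 245) [ 0.511 -0.261  0.053]
(408, 250) [ 0.502 -0.308  0.019]
(275, 253) [0.492 0.018 0.033]
(270, 230) [0.55  0.032 0.013]
(278, 200) [0.623 0.013 0.025]
(140, 260) [0.475 0.352 0.002]
(100, 303) [0.375 0.36  0.22 ]
(200, 230) [0.548 0.203 0.02 ]
(378, 176) [ 0.689 -0.237  0.012]
(458, 253) [ 0.495 -0.428  0.032]
```

View pics/b1.png

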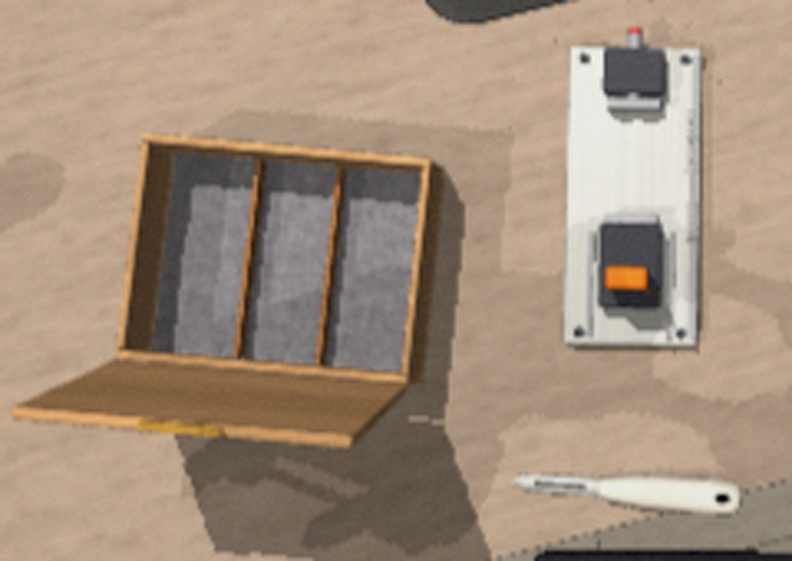

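View pics/b2.png

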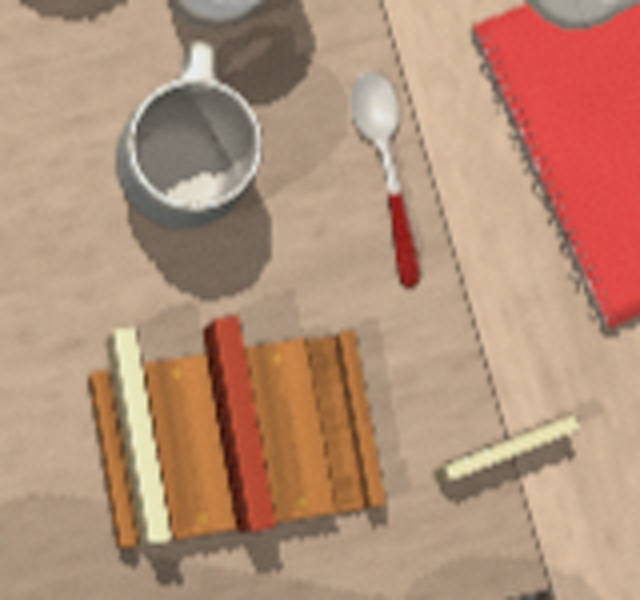

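```bash
cat > m.py <<'E'
from h import *
def stone(s,box,lo,hi,zlo=0.045,zhi=0.065,ztop=0.054):
    m=hsvmask(s,box,lo,hi);W=cloud(s); k=(m>0)&(W[...,2]>zlo)&(W[...,2]<zhi)
    v,u=np.nonzero(k); P=ray(s,np.c_[u,v],ztop)
    r=fit(P[:,:2]); return len(u),np.round(r[0],1),np.round(r[1],1),round(r[2],1),np.round(np.median(W[k],0),3)
CR=((20,30,120),(40,140,255)); RD=((0,130,80),(10,255,255))
E
python3 - <<'E'
from m import *
for n in("top","side"):
    s=cam(n); b=(340,200,440,290) if n=="top" else (350,225,440,300)
    print(n,"cream",stone(s,b,*CR)); print("red",stone(s,b,*RD))
    W=cloud(s)
    # orange tab
    b=(255,180,300,290) if n=="top" else (265,190,340,265)
    m=hsvmask(s,b,(5,180,150),(18,255,255))
    k=(m>0); v,u=np.nonzero(k); print("tab",len(u),np.round(np.nanmedian(W[k],0),3), [np.round(x,1) for x in fit(ray(s,np.c_[u,v],.076)[:,:2])], np.nanmin(W[k],0),np.nanmax(W[k],0))
    # gauge bed: bright low saturation
    h=cv2.cvtColor(s["frame"],cv2.COLOR_RGB2HSV)
    m=hsvmask(s,b,(0,0,150),(180,35,255)); 
    n_,l,st,c=cv2.connectedComponentsWithStats(m); i=1+np.argmax(st[1:,4]); v,u=np.nonzero(l==i)
    print("bed",st[i],[np.round(x,1) for x in fit(ray(s,np.c_[u,v],.012)[:,:2])])
    # case rim by depth
    b=(80,200,230,320) if n=="top" else (130,150,270,245)
    x0,y0,x1,y1=b; C=W[y0:y1,x0:x1]; k=(abs(C[...,2]-.062)<.006); P=C[k]; print("rim",len(P),[np.round(x,1) for x in fit(P[:,:2])])
    # rack top
    b=(340,200,440,290) if n=="top" else (350,225,440,300); x0,y0,x1,y1=b; C=W[y0:y1,x0:x1]; k=(abs(C[...,2]-.026)<.006); P=C[k]; print("rack",len(P),[np.round(x,1) for x in fit(P[:,:2])])
E
```

```text
top cream (316, array([ 503.5, -197.5]), array([128.4,  14.7]), 9.5, array([ 0.504, -0.198,  0.053]))
red (366, array([ 511. , -258.9]), array([127.8,  17. ]), 9.4, array([ 0.511, -0.259,  0.053]))
tab 79 [0.463 0.016 0.075] [array([463.1,  17.9]), array([14., 28.]), np.float64(0.3)] [0.45658349 0.00369803 0.03051996] [0.47044201 0.03501672 0.08050219]
bed [ 256  194   42   91 2535] [array([529.4,  17.1]), array([ 99.1, 223.7]), np.float64(89.3)]
rim 832 [array([477.7, 268.8]), array([209.3, 163.9]), np.float64(85.3)]
rack 1855 [array([ 512.8, -259.8]), array([129.6, 168. ]), np.float64(8.1)]
side cream (227, array([ 501.3, -197.2]), array([133.4,  14.3]), 9.6, array([ 0.498, -0.197,  0.054]))
red (261, array([ 507.9, -258.6]), array([133.3,  15.9]), 9.5, array([ 0.503, -0.259,  0.054]))
tab 1 [0.462 0.023 0.074] [array([461. ,  22.6]), array([0., 0.]), np.float64(0.0)] [0.4621979  0.02325696 0.07440519] [0.4621979  0.02325696 0.07440519]
bed [ 267  197   67   66 1257] [array([528.1,  18.7]), array([ 97.2, 223.5]), np.float64(89.6)]
rim 438 [array([473.5, 269.7]), array([212.1, 175.4]), np.float64(85.6)]
rack 1507 [array([ 548.6, -251.5]), array([211.9, 165.9]), np.float64(9.7)]
```

Run:
```python
from m import *
s=cam("top"); W=cloud(s)
for u in (272,278):
  for v in range(190,285,2):
    print(u,v,np.round(W[v,u],3),s["frame"][v,u],end=" | ")
  print()
C=W[60:192,190:335].reshape(-1,3); C=C[C[:,2]>.05]; print("toaster min x",np.nanmin(C[:,0]), np.nanpercentile(C[:,2],99)); 
for y in (-.1,-.05,0,.05,.1,.15,.2):
  k=abs(C[:,1]-y)<.015; print(y,np.nanmin(C[k,0]) if k.any() else None)
# lid
L=W[290:316,85:215].reshape(-1,3); L=L[L[:,2]>.1]; print("lid",np.round(np.nanpercentile(L,[1,50,99],axis=0),3))
```

```text
272 190 [0.653 0.029 0.003] [193 169 143] | 272 192 [ 0.649  0.03  -0.004] [199 172 147] | 272 194 [0.638 0.028 0.026] [120 108 101] | 272 196 [0.633 0.028 0.026] [83 83 87] | 272 198 [0.628 0.028 0.023] [85 81 89] | 272 200 [0.623 0.027 0.028] [84 83 86] | 272 202 [0.618 0.027 0.027] [83 83 88] | 272 204 [0.613 0.027 0.027] [86 85 89] | 272 206 [0.608 0.027 0.025] [84 84 89] | 272 208 [0.605 0.028 0.014] [57 55 56] | 272 210 [0.598 0.027 0.024] [177 174 174] | 272 212 [0.593 0.027 0.026] [151 150 150] | 272 214 [0.59  0.028 0.014] [124 125 119] | 272 216 [0.586 0.028 0.01 ] [189 188 179] | 272 218 [0.581 0.028 0.01 ] [231 231 223] | 272 220 [0.575 0.028 0.012] [231 230 222] | 272 222 [0.571 0.028 0.008] [231 230 223] | 272 224 [0.565 0.028 0.012] [232 230 223] | 272 226 [0.56  0.028 0.011] [232 231 223] | 272 228 [0.555 0.028 0.012] [229 228 220] | 272 230 [0.55  0.027 0.013] [231 229 222] | 272 232 [0.546 0.028 0.009] [231 230 222] | 272 234 [0.54  0.027 0.013] [231 229 222] | 272 236 [0.535 0.027 0.014] [231 228 222] | 272 238 [0.53  0.027 0.013] [230 229 222] | 272 240 [0.526 0.0
[... 2621 characters left out ...]
009 0.074] [227 122  23] | 278 268 [0.456 0.011 0.027] [48 36 32] | 278 270 [0.451 0.011 0.028] [35 38 39] | 278 272 [0.446 0.011 0.029] [39 37 41] | 278 274 [0.442 0.011 0.011] [106 106 103] | 278 276 [0.437 0.011 0.01 ] [117 113 108] | 278 278 [0.432 0.011 0.01 ] [114 112 105] | 278 280 [0.427 0.011 0.012] [170 167 159] | 278 282 [0.422 0.011 0.013] [200 198 188] | 278 284 [ 0.417  0.012 -0.001] [133 128 120] | 
toaster min x 0.6552278091656009 0.6054540357209324
-0.1 0.7154556793125342
-0.05 0.7008557371766857
0 0.6883563569212485
0.05 0.6744991732279761
0.1 0.661525764711717
0.15 0.6552278091656009
0.2 0.7513131722134999
lid [[0.356 0.174 0.102]
 [0.375 0.275 0.185]
 [0.395 0.378 0.23 ]]
```

```bash
cat > p.py <<'E'
from h import *
from scipy.spatial.transform import Rotation as Ro
def down(az): # tool x azimuth deg, z down
    a=np.radians(az); return Ro.from_matrix(np.array([[np.cos(a),np.sin(a),0],[np.sin(a),-np.cos(a),0],[0,0,-1]]))
def cur():
    o=env.observe(); return np.array(o["position"]),Ro.from_quat(o["eef_rot"])
def az(R): m=R.as_matrix(); return np.degrees(np.arctan2(m[1,0],m[0,0]))
def plan(wps,start=None):
    """wps: list of (xyz,az,grip,nrows)"""
    p,R=start or cur(); rows=[]
    for xyz,a,g,n in wps:
        p1=np.array(xyz);R1=down(a)
        for k in range(n):
            f=1/(n-k)
            d=R.inv().apply((p1-p)*f)/.025; w=(R.inv()*R1).as_rotvec()*f/np.radians(5)
            d=np.round(d,2);w=np.round(w,2); w[abs(w)<.03]=0
            if max(abs(np.r_[d,w]))>1: print("OVER",k,d,w)
            rows.append([*d,*w,g]); p=p+R.apply(d*.025); R=R*Ro.from_rotvec(w*np.radians(5))
    while len(rows)%10: rows.append([0]*6+[rows[-1][6]])
    for i in range(0,len(rows),10): print("["+",".join("["+",".join(f"{x:g}" for x in (np.array(r)+0.))+"]" for r in rows[i:i+10])+"]")
    print("end",np.round(p,4),round(az(R),2))
def st():
    o=env.observe();p,R=cur();print("t",round(o["time_s"],2),"p",np.round(p,4),"az",round(az(R),2),"tilt",np.round(R.as_matrix()[:2,2],4),"F",np.round(o["wrist_force"],2),"w",round(o["grip_width"],4),"j",np.round(o["joints"],2))
E
python3 - <<'E'
from p import *
st()
plan([((.34,.32,.36),165,.45,10),((.44,.09,.36),180,.45,10),((.49,-.14,.30),189.5,.45,10),((.5095,-.2588,.12),189.5,.45,10)])
E
```

```text
t 0.3 p [0.1907 0.489  0.2265] az 158.7 tilt [-0.0002 -0.0004] F [-0.49 -0.2   0.19] w 0.0918 j [ 1.05  0.34  1.52 -0.    1.28 -0.15]
[[-0.8,-0.41,-0.53,0,0,-0.13,0.45],[-0.8,-0.42,-0.53,0,0,-0.13,0.45],[-0.79,-0.43,-0.53,0,0,-0.13,0.45],[-0.79,-0.44,-0.54,0,0,-0.12,0.45],[-0.78,-0.45,-0.53,0,0,-0.13,0.45],[-0.78,-0.46,-0.54,0,0,-0.12,0.45],[-0.77,-0.47,-0.53,0,0,-0.13,0.45],[-0.77,-0.47,-0.54,0,0,-0.12,0.45],[-0.76,-0.48,-0.53,0,0,-0.13,0.45],[-0.76,-0.5,-0.54,0,0,-0.12,0.45]]
[[-0.62,-0.78,0,0,0,-0.3,0.45],[-0.6,-0.8,0,0,0,-0.3,0.45],[-0.58,-0.82,0,0,0,-0.3,0.45],[-0.56,-0.83,0,0,0,-0.3,0.45],[-0.54,-0.85,0,0,0,-0.3,0.45],[-0.52,-0.86,0,0,0,-0.3,0.45],[-0.5,-0.87,0,0,0,-0.3,0.45],[-0.47,-0.89,0,0,0,-0.3,0.45],[-0.45,-0.9,0,0,0,-0.3,0.45],[-0.43,-0.9,0,0,0,-0.3,0.45]]
[[-0.2,-0.92,0.24,0,0,-0.19,0.45],[-0.18,-0.92,0.24,0,0,-0.19,0.45],[-0.17,-0.93,0.24,0,0,-0.19,0.45],[-0.15,-0.93,0.24,0,0,-0.19,0.45],[-0.14,-0.93,0.24,0,0,-0.19,0.45],[-0.12,-0.93,0.24,0,0,-0.19,0.45],[-0.11,-0.94,0.24,0,0,-0.19,0.45],[-0.09,-0.94,0.24,0,0,-0.19,0.45],[-0.08,-0.94,0.24,0,0,-0.19,0.45],[-0.06,-0.94,0.25,0,0,-0.19,0.45]]
[[0,-0.48,0.72,0,0,0,0.45],[0,-0.48,0.72,0,0,0,0.45],[0,-0.48,0.72,0,0,0,0.45],[0,-0.48,0.72,0,0,0,0.45],[0,-0.48,0.72,0,0,0,0.45],[0,-0.48,0.72,0,0,0,0.45],[0,-0.48,0.72,0,0,0,0.45],[0,-0.48,0.72,0,0,0,0.45],[0,-0.48,0.72,0,0,0,0.45],[0.01,-0.49,0.72,0,0,0,0.45]]
end [ 0.5095 -0.2588  0.12  ] -170.5
```

step_arm(
  moves=[
    [-0.8,-0.45,-0.55,0,0,-0.1,0.45],
    [-0.8,-0.45,-0.55,0,0,-0.1,0.45],
    [-0.8,-0.45,-0.55,0,0,-0.1,0.45],
    [-0.8,-0.45,-0.55,0,0,-0.1,0.45],
    [-0.8,-0.45,-0.55,0,0,-0.1,0.45],
    [-0.8,-0.45,-0.55,0,0,-0.1,0.45],
    [-0.8,-0.45,-0.55,0,0,-0.1,0.45],
    [-0.8,-0.45,-0.55,0,0,-0.1,0.45],
    [-0.8,-0.45,-0.55,0,0,-0.1,0.45],
    [-0.8,-0.45,-0.55,0,0,-0.1,0.45],
  ],
)

```text
time_s: 1.55
position: [0.3434, 0.3169, 0.3647]
eef_rot: [0.142, 0.99, 0.0, 0.0]
wrist_force: [0.6, -0.8, -0.2]
grip_width: 0.0411
```

step_arm(
  moves=[
    [-0.6,-0.8,0,0,0,-0.3,0.45],
    [-0.6,-0.8,0,0,0,-0.3,0.45],
    [-0.6,-0.8,0,0,0,-0.3,0.45],
    [-0.6,-0.8,0,0,0,-0.3,0.45],
    [-0.5,-0.85,0,0,0,-0.3,0.45],
    [-0.5,-0.85,0,0,0,-0.3,0.45],
    [-0.5,-0.85,0,0,0,-0.3,0.45],
    [-0.5,-0.9,0,0,0,-0.3,0.45],
    [-0.45,-0.9,0,0,0,-0.3,0.45],
    [-0.4,-0.9,0,0,0,-0.3,0.45],
  ],
)

```text
time_s: 2.8
position: [0.4378, 0.086, 0.3642]
eef_rot: [0.011, 1.0, 0.0, 0.0]
wrist_force: [-0.2, -0.3, -1.1]
grip_width: 0.0412
```

step_arm(
  moves=[
    [-0.2,-0.9,0.25,0,0,-0.2,0.45],
    [-0.2,-0.9,0.25,0,0,-0.2,0.45],
    [-0.2,-0.9,0.25,0,0,-0.2,0.45],
    [-0.15,-0.9,0.25,0,0,-0.2,0.45],
    [-0.15,-0.9,0.25,0,0,-0.2,0.45],
    [-0.1,-0.9,0.25,0,0,-0.2,0.45],
    [-0.1,-0.9,0.25,0,0,-0.2,0.45],
    [-0.1,-0.9,0.25,0,0,-0.2,0.45],
    [-0.1,-0.9,0.25,0,0,-0.2,0.45],
    [0,-0.9,0.25,0,0,-0.2,0.45],
  ],
)

```text
time_s: 4.05
position: [0.4827, -0.1371, 0.3014]
eef_rot: [-0.076, 0.997, 0.0, -0.0]
wrist_force: [-0.3, 1.4, -0.5]
grip_width: 0.0412
```

Run:
```python
from p import *
import m
st()
s=cam("top"); print(m.stone(s,(340,200,440,290),*m.RD), m.stone(s,(340,200,440,290),*m.CR)); crop(s,160,60,480,300,2.5,"c1")
s=cam("side"); print(m.stone(s,(350,225,440,300),*m.RD)); crop(s,160,60,480,300,2.5,"c2")
plan([((.5095,-.2588,.12),189.5,.45,10)])
plan([((.5095,-.2588,.031),189.5,.45,10)],(np.array([.5095,-.2588,.12]),down(189.5)))
```

```text
t 4.05 p [ 0.4827 -0.1371  0.3014] az -171.27 tilt [-0.0001  0.0002] F [-0.27  1.38 -0.46] w 0.0412 j [-0.43  0.25  1.45  0.    1.44 -2.15]
(0, array([0., 0.]), array([0., 0.]), 0.0, array([nan, nan, nan])) (64, array([ 453.5, -205.9]), array([26.1, 13.4]), 9.2, array([ 0.453, -0.206,  0.053]))
(262, array([ 506.5, -258.8]), array([136. ,  15.9]), 9.5, array([ 0.503, -0.259,  0.054]))
[[-0.04,-0.49,0.72,0,0,0,0.45],[-0.04,-0.49,0.72,0,0,0,0.45],[-0.04,-0.5,0.72,0,0,0,0.45],[-0.03,-0.49,0.72,0,0,-0.03,0.45],[-0.03,-0.5,0.72,0,0,-0.03,0.45],[-0.03,-0.49,0.73,0,0,0,0.45],[-0.03,-0.5,0.72,0,0,-0.03,0.45],[-0.03,-0.49,0.73,0,0,-0.03,0.45],[-0.03,-0.5,0.72,0,0,-0.03,0.45],[-0.04,-0.49,0.73,0,0,-0.03,0.45]]
end [ 0.5095 -0.2587  0.1199] -170.51
[[0,0,0.36,0,0,0,0.45],[0,0,0.36,0,0,0,0.45],[0,0,0.36,0,0,0,0.45],[0,0,0.35,0,0,0,0.45],[0,0,0.36,0,0,0,0.45],[0,0,0.35,0,0,0,0.45],[0,0,0.36,0,0,0,0.45],[0,0,0.35,0,0,0,0.45],[0,0,0.36,0,0,0,0.45],[0,0,0.35,0,0,0,0.45]]
end [ 0.5095 -0.2588  0.031 ] -170.5
  return _methods._mean(a, axis=axis, dtype=dtype,
  ret = um.true_divide(
```

View pics/c2.png

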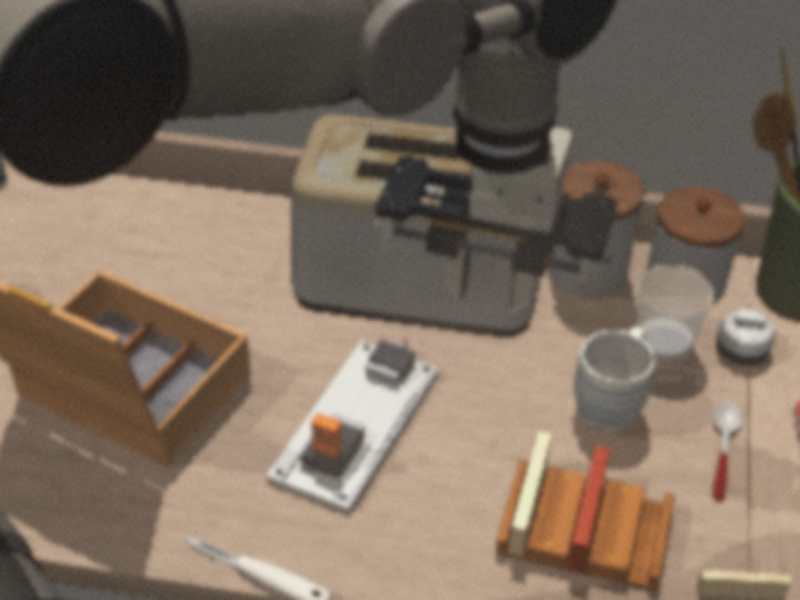

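step_arm(
  moves=[
    [-0.03,-0.5,0.72,0,0,-0.02,0.45],
    [-0.03,-0.5,0.72,0,0,-0.02,0.45],
    [-0.03,-0.5,0.72,0,0,-0.02,0.45],
    [-0.03,-0.5,0.72,0,0,-0.02,0.45],
    [-0.03,-0.5,0.72,0,0,-0.02,0.45],
    [-0.03,-0.5,0.72,0,0,-0.02,0.45],
    [-0.03,-0.5,0.72,0,0,-0.02,0.45],
    [-0.03,-0.5,0.72,0,0,-0.02,0.45],
    [-0.03,-0.5,0.72,0,0,0,0.45],
    [-0.03,-0.45,0.73,0,0,0,0.45],
  ],
)

```text
time_s: 5.4
position: [0.5098, -0.2582, 0.1202]
eef_rot: [-0.083, 0.997, 0.0, 0.0]
wrist_force: [0.6, 0.0, 0.1]
grip_width: 0.0413
```

step_arm(
  moves=[
    [0,0,0.4,0,0,0,0.45],
    [0,0,0.4,0,0,0,0.45],
    [0,0,0.4,0,0,0,0.45],
    [0,0,0.4,0,0,0,0.45],
    [0,0,0.4,0,0,0,0.45],
    [0,0,0.4,0,0,0,0.45],
    [0,0,0.4,0,0,0,0.45],
    [0,0,0.4,0,0,0,0.45],
    [0,0,0.3,0,0,0,0.45],
    [0,0,0,0,0,0,0.45],
  ],
)

```text
time_s: 6.65
position: [0.5093, -0.2572, 0.0333]
eef_rot: [-0.083, 0.997, 0.0, -0.0]
wrist_force: [-0.5, 0.3, 0.5]
grip_width: 0.0416
```

Run:
```python
from p import *
st()
s=cam("side"); crop(s,320,140,480,300,3.7,"d2")
```

```text
t 6.65 p [ 0.5093 -0.2572  0.0333] az -170.51 tilt [-0.001   0.0008] F [-0.5   0.28  0.55] w 0.0416 j [-0.6   0.64  1.62  0.    0.88 -2.34]
```

View pics/d2.png

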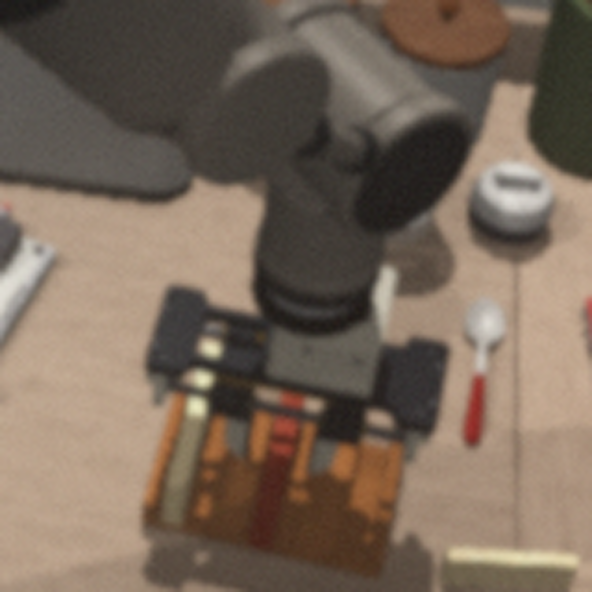

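step_arm(
  moves=[
    [0,-0.06,0.1,0,0,0,0.45],
    [0,0,0,0,0,0,0],
    [0,0,0,0,0,0,0],
    [0,0,0,0,0,0,0],
    [0,0,0,0,0,0,0],
    [0,0,0,0,0,0,0],
    [0,0,0,0,0,0,0],
    [0,0,0,0,0,0,0],
    [0,0,0,0,0,0,0],
    [0,0,0,0,0,0,0],
  ],
)

```text
time_s: 7.95
position: [0.51, -0.2589, 0.0316]
eef_rot: [-0.083, 0.997, 0.0, 0.0]
wrist_force: [-0.1, 0.8, 2.4]
grip_width: 0.0158
```

step_arm(
  moves=[
    [0,0,-0.2,0,0,0,0],
    [0,0,-0.3,0,0,0,0],
    [0,0,-0.4,0,0,0,0],
    [0,0,-0.5,0,0,0,0],
    [0,0,-0.6,0,0,0,0],
    [0,0,-0.6,0,0,0,0],
    [0,0,-0.6,0,0,0,0],
    [0,0,-0.6,0,0,0,0],
    [0,0,-0.6,0,0,0,0],
    [0,0,-0.6,0,0,0,0],
  ],
)

```text
time_s: 9.2
position: [0.5099, -0.2589, 0.1574]
eef_rot: [-0.083, 0.997, 0.0, 0.0]
wrist_force: [-0.4, 0.1, -2.4]
grip_width: 0.0158
```

Run:
```python
from p import *
st()
s=cam("side"); crop(s,320,140,480,300,3.7,"e2")
plan([((.553,-.1,.18),139.5,0,10),((.553,.018,.18),89.5,0,10),((.553,.018,.07),89.5,0,10)])
```

```text
t 9.2 p [ 0.5099 -0.2589  0.1574] az -170.5 tilt [-0.      0.0001] F [-0.4   0.1  -2.41] w 0.0158 j [-0.6   0.49  1.49  0.    1.16 -2.34]
[[-0.27,0.6,-0.08,0,0,1,0],[-0.22,0.62,-0.08,0,0,1,0],[-0.16,0.64,-0.08,0,0,1,0],[-0.11,0.65,-0.08,0,0,1,0],[-0.05,0.66,-0.08,0,0,1,0],[0.01,0.66,-0.09,0,0,1,0],[0.06,0.66,-0.08,0,0,1,0],[0.12,0.65,-0.09,0,0,1,0],[0.18,0.63,-0.08,0,0,1,0],[0.23,0.62,-0.09,0,0.04,1,0]]
[[0.31,0.36,0,0,0,1,0],[0.34,0.33,0,0,0,1,0],[0.36,0.3,0,0,0,1,0],[0.39,0.27,0,0,0,1,0],[0.41,0.23,0,0,0,1,0],[0.43,0.2,0,0,0,1,0],[0.44,0.16,0,0,0,1,0],[0.46,0.12,0,0,0,1,0],[0.47,0.07,0,0,0,1,0],[0.47,0.03,0,0,0,1,0]]
[[0,0,0.44,0,0,0,0],[0,0,0.44,0,0,0,0],[0,0,0.44,0,0,0,0],[0,0,0.44,0,0,0,0],[0,0,0.44,0,0,0,0],[0,0,0.44,0,0,0,0],[0,0,0.44,0,0,0,0],[0,0,0.44,0,0,0,0],[0,0,0.44,0,0,0,0],[-0.01,0,0.44,0,0,0,0]]
end [0.5529 0.0179 0.0701] 89.5
```

View pics/e2.png

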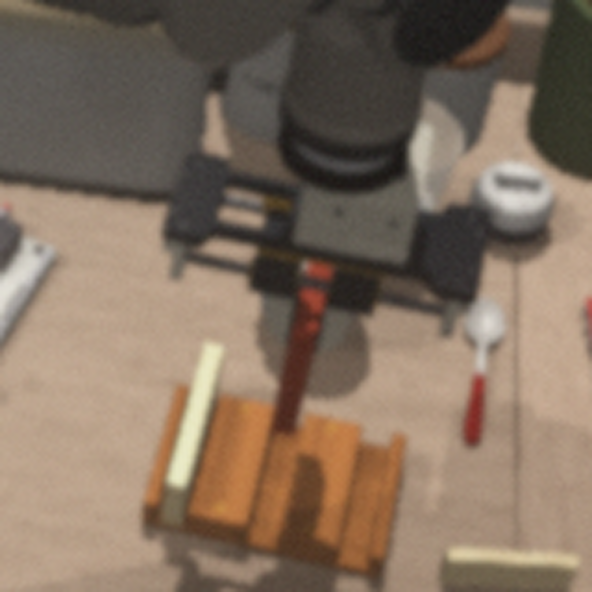

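step_arm(
  moves=[
    [-0.25,0.6,-0.1,0,0,1,0],
    [-0.2,0.6,-0.1,0,0,1,0],
    [-0.15,0.65,-0.1,0,0,1,0],
    [-0.1,0.65,-0.1,0,0,1,0],
    [-0.05,0.65,-0.1,0,0,1,0],
    [0,0.65,-0.1,0,0,1,0],
    [0.05,0.65,-0.1,0,0,1,0],
    [0.1,0.65,-0.1,0,0,1,0],
    [0.2,0.65,0,0,0,1,0],
    [0.25,0.6,0,0,0,1,0],
  ],
)

```text
time_s: 10.5
position: [0.5507, -0.0998, 0.1765]
eef_rot: [0.347, 0.938, 0.0, -0.0]
wrist_force: [-0.2, 0.1, -2.3]
grip_width: 0.0157
```

step_arm(
  moves=[
    [0.3,0.35,0,0,0,1,0],
    [0.35,0.35,0,0,0,1,0],
    [0.35,0.3,0,0,0,1,0],
    [0.4,0.25,0,0,0,1,0],
    [0.4,0.25,0,0,0,1,0],
    [0.45,0.2,0,0,0,1,0],
    [0.45,0.15,0,0,0,1,0],
    [0.45,0.1,0,0,0,1,0],
    [0.45,0.05,0,0,0,1,0],
    [0.5,0.05,0,0,0,1,0],
  ],
)

```text
time_s: 11.75
position: [0.5498, 0.0185, 0.1765]
eef_rot: [0.711, 0.703, -0.0, -0.0]
wrist_force: [-0.0, -0.1, -2.5]
grip_width: 0.016
```

Run:
```python
from p import *
st()
s=cam("top"); crop(s,220,150,340,300,4,"f1")
s=cam("side"); crop(s,220,90,380,270,3.3,"f2")
plan([((.553,.018,.055),89.5,0,10),((.553,.018,.037),89.5,0,10)])
```

```text
t 11.75 p [0.5498 0.0185 0.1765] az 89.33 tilt [-0.0003  0.0001] F [-0.05 -0.06 -2.51] w 0.016 j [-0.11  0.43  1.53  0.    1.18 -0.09]
[[0,0.01,0.49,0,0,0,0],[-0.01,0.01,0.49,0,0,0,0],[0,0.01,0.48,0,0,0,0],[-0.01,0.01,0.49,0,0,0,0],[0,0.01,0.48,0,0,0,0],[-0.01,0.02,0.49,0,0,0,0],[0,0.01,0.48,0,0,0,0],[-0.01,0.02,0.49,0,0,0,0],[0,0.01,0.48,0,0,0,0],[-0.01,0.02,0.49,0,0,0,0]]
[[0,0,0.07,0,0,0,0],[0,0,0.07,0,0,0,0],[0,0,0.07,0,0,0,0],[0,0,0.07,0,0,0,0],[0,0,0.07,0,0,0,0],[0,0,0.07,0,0,0,0],[0,0,0.07,0,0,0,0],[0,0,0.08,0,0,0,0],[0,0,0.07,0,0,0,0],[0,0,0.08,0,0,0,0]]
end [0.553  0.0179 0.037 ] 89.54
```

View pics/f2.png

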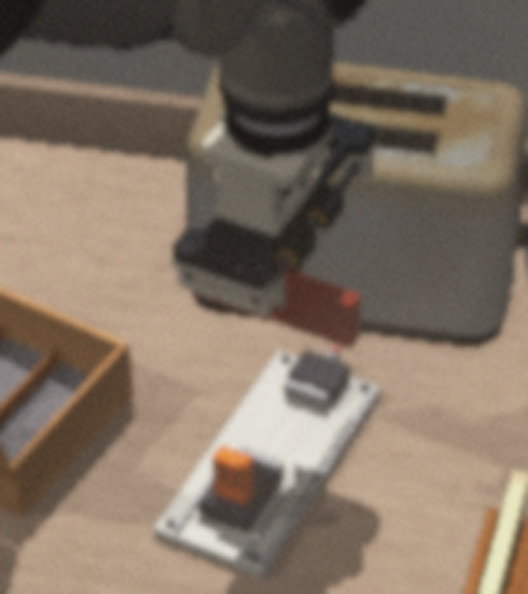

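step_arm(
  moves=[
    [0,0,0.6,0,0,0,0],
    [0,0,0.6,0,0,0,0],
    [0,0,0.6,0,0,0,0],
    [0,0,0.6,0,0,0,0],
    [0,0,0.6,0,0,0,0],
    [0,0.1,0.6,0,0,0,0],
    [0,0,0.6,0,0,0,0],
    [0,0,0.5,0,0,0,0],
    [0,0,0.4,0,0,0,0],
    [0,0,0.3,0,0,0,0],
  ],
)

```text
time_s: 13.1
position: [0.5525, 0.0182, 0.0409]
eef_rot: [0.71, 0.704, 0.0, -0.0]
wrist_force: [0.3, 0.3, -1.4]
grip_width: 0.0157
```

step_arm(
  moves=[
    [0,0,0.1,0,0,0,0],
    [0,0,0.1,0,0,0,0],
    [0,0,0.05,0,0,0,0],
    [0,0,0.05,0,0,0,0],
    [0,0,0,0,0,0,0],
    [0,0,0,0,0,0,0],
    [0,0,0,0,0,0,0],
    [0,0,0,0,0,0,0],
    [0,0,0,0,0,0,0],
    [0,0,0,0,0,0,0],
  ],
)

```text
time_s: 14.35
position: [0.5527, 0.0181, 0.0356]
eef_rot: [0.71, 0.704, 0.0, 0.0]
wrist_force: [-4.1, -0.5, 10.0]
grip_width: 0.0158
```

Run:
```python
from p import *
st()
s=cam("side"); crop(s,220,90,380,270,3.3,"g2")
```

```text
t 14.35 p [0.5527 0.0181 0.0356] az 89.51 tilt [ 0.0012 -0.0001] F [-4.09 -0.52 10.04] w 0.0158 j [-0.11  0.61  1.67 -0.    0.86 -0.1 ]
```

View pics/g2.png

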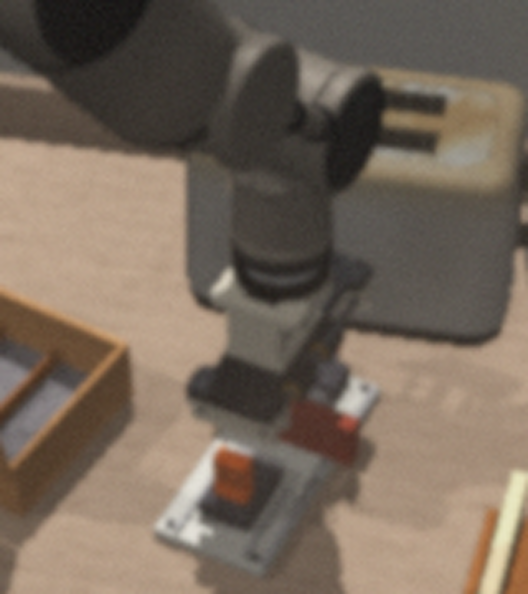

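step_arm(
  moves=[
    [0,0,-0.02,0,0,0,0],
    [0,0,0,0,0,0,0.32],
    [0,0,0,0,0,0,0.32],
    [0,0,0,0,0,0,0.32],
    [0,0,0,0,0,0,0.32],
    [0,0,-0.3,0,0,0,0.32],
    [0,0,-0.6,0,0,0,0.32],
    [0,0,-0.8,0,0,0,0.32],
    [0,0,-0.8,0,0,0,0.35],
    [0,0,-0.8,0,0,0,0.4],
  ],
)

```text
time_s: 15.65
position: [0.5527, 0.0181, 0.1189]
eef_rot: [0.71, 0.704, 0.001, 0.001]
wrist_force: [-0.8, -0.4, -0.1]
grip_width: 0.0359
```

Run:
```python
from p import *
import m
st()
s=cam("side"); crop(s,220,90,380,270,3.3,"i2")
print(m.stone(s,(265,190,340,265),*m.RD,ztop=.058))
s=cam("top");crop(s,220,150,340,300,4,"i1")
plan([((.4635,.0183,.12),89.5,.42,10),((.4635,.0183,.045),89.5,.42,10)])
```

```text
t 15.65 p [0.5527 0.0181 0.1189] az 89.5 tilt [ 0.0015 -0.    ] F [-0.79 -0.41 -0.06] w 0.0359 j [-0.11  0.5   1.6   0.    1.04 -0.1 ]
(258, array([501. ,  17.1]), array([128.3, 111.1]), 85.6, array([0.546, 0.02 , 0.057]))
[[0,-0.36,0,0,0,0,0.42],[0,-0.36,0,0,0,0,0.42],[0,-0.36,0,0,0,0,0.42],[0,-0.36,0,0,0,0,0.42],[0,-0.36,0,0,0,0,0.42],[0,-0.36,0,0,0,0,0.42],[-0.01,-0.37,0,0,0,0,0.42],[0,-0.36,-0.01,0,0,0,0.42],[-0.01,-0.37,0,0.03,0,0,0.42],[0,-0.36,0,0.04,0,0,0.42]]
[[0,0,0.3,0,0,0,0.42],[0,0,0.3,0,0,0,0.42],[0,0,0.3,0,0,0,0.42],[0,0,0.3,0,0,0,0.42],[0,0,0.3,0,0,0,0.42],[0,0,0.3,0,0,0,0.42],[0,0,0.3,0,0,0,0.42],[0,0,0.3,0,0,0,0.42],[0,0,0.3,0,0,0,0.42],[0,0,0.3,0,0,0,0.42]]
end [0.4636 0.0183 0.0449] 89.5
```

View pics/i2.png

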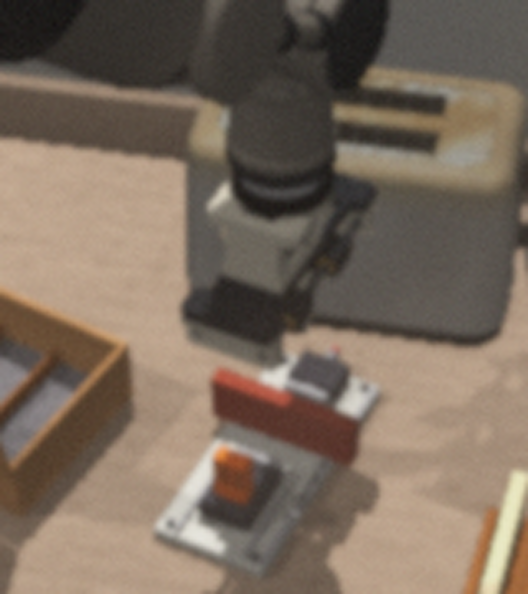

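step_arm(
  moves=[
    [0,-0.36,0,0,0,0,0.42],
    [0,-0.36,0,0,0,0,0.42],
    [0,-0.36,0,0,0,0,0.42],
    [0,-0.36,0,0,0,0,0.42],
    [0,-0.36,0,0,0,0,0.42],
    [0,-0.36,0,0,0,0,0.42],
    [0,-0.36,0,0,0,0,0.42],
    [0,-0.36,0,0,0,0,0.42],
    [0,-0.36,0,0,0,0,0.42],
    [0,-0.36,0,0,0,0,0.42],
  ],
)

```text
time_s: 17.0
position: [0.4618, 0.0189, 0.117]
eef_rot: [0.71, 0.704, 0.0, 0.0]
wrist_force: [0.6, -0.1, 0.2]
grip_width: 0.0385
```

step_arm(
  moves=[
    [0,0,0.4,0,0,0,0.42],
    [0,0,0.4,0,0,0,0.42],
    [0,0,0.4,0,0,0,0.42],
    [0,0,0.4,0,0,0,0.42],
    [0,0,0.4,0,0,0,0.42],
    [0,0,0.4,0,0,0,0.42],
    [0,0,0.4,0,0,0,0.42],
    [0,0,0.2,0,0,0,0.42],
    [0,0,0,0,0,0,0.42],
    [0,0,0,0,0,0,0.42],
  ],
)

```text
time_s: 18.25
position: [0.4627, 0.0189, 0.0422]
eef_rot: [0.71, 0.704, 0.0, 0.0]
wrist_force: [-1.2, -0.4, 1.2]
grip_width: 0.0388
```

Run:
```python
from p import *
st()
s=cam("side"); crop(s,220,90,380,270,3.3,"j2")
```

```text
t 18.25 p [0.4627 0.0189 0.0422] az 89.5 tilt [0.0007 0.    ] F [-1.18 -0.41  1.22] w 0.0388 j [-0.12  0.48  1.92  0.    0.74 -0.12]
```

View pics/j2.png

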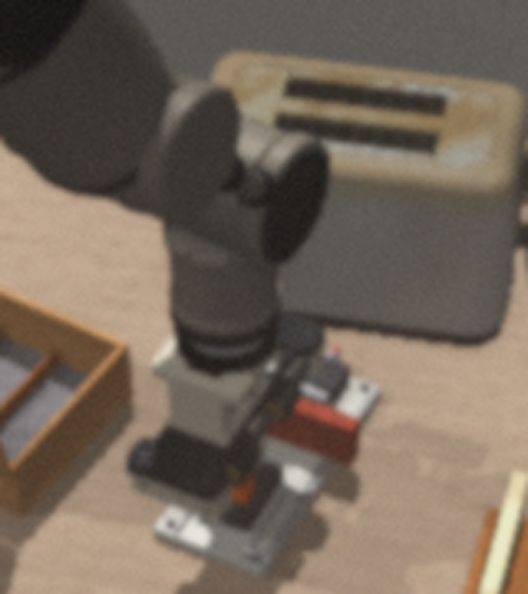

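step_arm(
  moves=[
    [0,0,0,0,0,0,0],
    [0,0,0,0,0,0,0],
    [0,0,0,0,0,0,0],
    [0,0,0,0,0,0,0],
    [0,0,0,0,0,0,0],
    [0,-0.1,0,0,0,0,0],
    [0,-0.1,0,0,0,0,0],
    [0,-0.1,0,0,0,0,0],
    [0,-0.1,0,0,0,0,0],
    [0,-0.1,0,0,0,0,0],
  ],
)

```text
time_s: 19.55
position: [0.4499, 0.019, 0.0421]
eef_rot: [0.71, 0.704, 0.0, 0.0]
wrist_force: [1.4, 0.0, 3.3]
grip_width: 0.0159
```

step_arm(
  moves=[
    [0,0,0,0,0,0,0],
    [0,0,0,0,0,0,0],
    [0,0,0,0,0,0,0],
    [0,-0.04,0,0,0,0,0],
    [0,-0.04,0,0,0,0,0],
    [0,0,0,0,0,0,0],
    [0,0,0,0,0,0,0],
    [0,0,0,0,0,0,0],
    [0,0,0,0,0,0,0],
    [0,0,0,0,0,0,0],
  ],
)

```text
time_s: 20.8
position: [0.4479, 0.019, 0.042]
eef_rot: [0.71, 0.704, 0.0, -0.0]
wrist_force: [0.7, -0.8, 5.7]
grip_width: 0.0158
```

step_arm(
  moves=[
    [0,-0.04,0,0,0,0,0],
    [0,0,0,0,0,0,0],
    [0,-0.04,0,0,0,0,0],
    [0,0,0,0,0,0,0],
    [0,0,0,0,0,0,0],
    [0,0,0,0,0,0,0],
    [0,0,0,0,0,0,0],
    [0,0,0,0,0,0,0],
    [0,0,0,0,0,0,0],
    [0,0,0,0,0,0,0],
  ],
)

```text
time_s: 22.05
position: [0.4466, 0.019, 0.0421]
eef_rot: [0.71, 0.704, 0.001, 0.001]
wrist_force: [5.8, 1.4, 2.2]
grip_width: 0.0158
```

step_arm(
  moves=[
    [0,0.1,0,0,0,0,0],
    [0,0.16,0,0,0,0,0],
    [0,0.16,0,0,0,0,0],
    [0,0.16,0,0,0,0,0],
    [0,0.16,0,0,0,0,0],
    [0,0.16,0,0,0,0,0],
    [0,0.16,0,0,0,0,0],
    [0,0.16,0,0,0,0,0],
    [0,0.16,0,0,0,0,0],
    [0,0.16,0,0,0,0,0],
  ],
)

```text
time_s: 23.3
position: [0.4836, 0.0188, 0.0421]
eef_rot: [0.71, 0.704, -0.001, -0.001]
wrist_force: [-1.7, -0.4, 7.1]
grip_width: 0.0161
```

step_arm(
  moves=[
    [0,0.16,0,0,0,0,0],
    [0,0.16,0,0,0,0,0],
    [0,0.16,0,0,0,0,0],
    [0,0.16,0,0,0,0,0],
    [0,0.16,0,0,0,0,0],
    [0,0.16,0,0,0,0,0],
    [0,0.1,0,0,0,0,0],
    [0,0.1,0,0,0,0,0],
    [0,0,0,0,0,0,0],
    [0,0,0,0,0,0,0],
  ],
)

```text
time_s: 24.55
position: [0.5126, 0.0186, 0.0421]
eef_rot: [0.71, 0.704, -0.001, -0.001]
wrist_force: [-1.6, 0.9, 6.7]
grip_width: 0.0159
```

Run:
```python
from p import *
st()
s=cam("side"); crop(s,220,90,380,270,3.3,"k2")
```

```text
t 24.55 p [0.5126 0.0186 0.0421] az 89.51 tilt [-0.0016  0.0001] F [-1.63  0.88  6.67] w 0.0159 j [-0.11  0.55  1.78 -0.    0.81 -0.1 ]
```

View pics/k2.png

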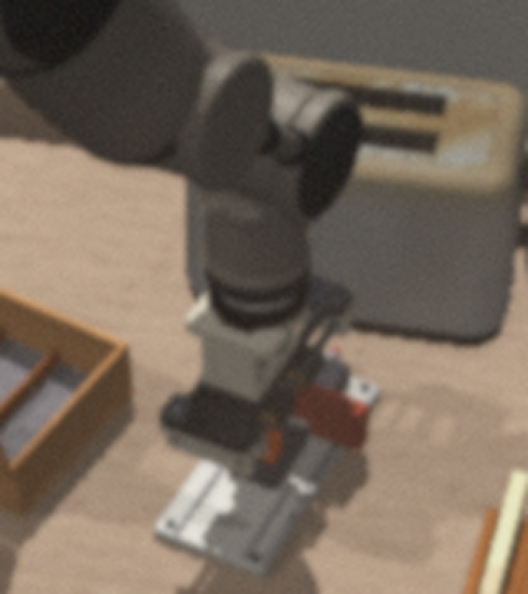

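step_arm(
  moves=[
    [0,0.08,0,0,0,0,0],
    [0,0.08,0,0,0,0,0],
    [0,0.08,0,0,0,0,0],
    [0,0.08,0,0,0,0,0],
    [0,0.08,0,0,0,0,0],
    [0,0.08,0,0,0,0,0],
    [0,0.04,0,0,0,0,0],
    [0,0.04,0,0,0,0,0],
    [0,0,0,0,0,0,0],
    [0,0,0,0,0,0,0],
  ],
)

```text
time_s: 25.85
position: [0.5259, 0.0185, 0.0421]
eef_rot: [0.71, 0.704, -0.001, -0.001]
wrist_force: [-2.4, 0.6, 9.2]
grip_width: 0.0157
```

Run:
```python
from p import *
for _ in range(3):
  cam("side"); st()
```

```text
t 25.9 p [0.526  0.0185 0.0421] az 89.5 tilt [-0.0028  0.0002] F [-3.76  0.22  8.16] w 0.0158 j [-0.11  0.57  1.74 -0.    0.84 -0.1 ]
t 25.95 p [0.526  0.0184 0.0421] az 89.5 tilt [-0.0029  0.0002] F [-2.63 -0.39  8.01] w 0.016 j [-0.11  0.57  1.74 -0.    0.84 -0.1 ]
t 26.0 p [0.5259 0.0185 0.042 ] az 89.51 tilt [-0.003   0.0002] F [-3.74  0.46  9.09] w 0.016 j [-0.11  0.57  1.74 -0.    0.84 -0.1 ]
```

step_arm(
  moves=[
    [0,0.04,0,0,0,0,0],
    [0,0.04,0,0,0,0,0],
    [0,0.04,0,0,0,0,0],
    [0,0.04,0,0,0,0,0],
    [0,0,0,0,0,0,0],
    [0,0,0,0,0,0,0],
    [0,0,0,0,0,0,0],
    [0,0,0,0,0,0,0],
    [0,0,0,0,0,0,0],
    [0,0,0,0,0,0,0],
  ],
)

```text
time_s: 27.25
position: [0.5292, 0.0185, 0.0421]
eef_rot: [0.71, 0.704, -0.001, -0.002]
wrist_force: [-5.8, -0.5, 11.3]
grip_width: 0.0159
```

Run:
```python
from p import *
for _ in range(3):
  s=cam("side"); st()
crop(s,260,170,350,240,8,"l2")
s=cam("top");crop(s,220,150,340,300,4,"l1")
```

```text
t 27.3 p [0.5292 0.0184 0.0421] az 89.51 tilt [-0.0043  0.0002] F [-6.06 -0.22 11.21] w 0.0159 j [-0.11  0.57  1.73 -0.    0.84 -0.1 ]
t 27.35 p [0.5292 0.0184 0.0421] az 89.51 tilt [-0.0044  0.0002] F [-5.42  0.59 10.44] w 0.0155 j [-0.11  0.57  1.73 -0.    0.84 -0.1 ]
t 27.4 p [0.5292 0.0184 0.0421] az 89.51 tilt [-0.0044  0.0002] F [-5.75  0.53 11.09] w 0.0156 j [-0.11  0.57  1.73 -0.    0.84 -0.1 ]
```

View pics/l2.png

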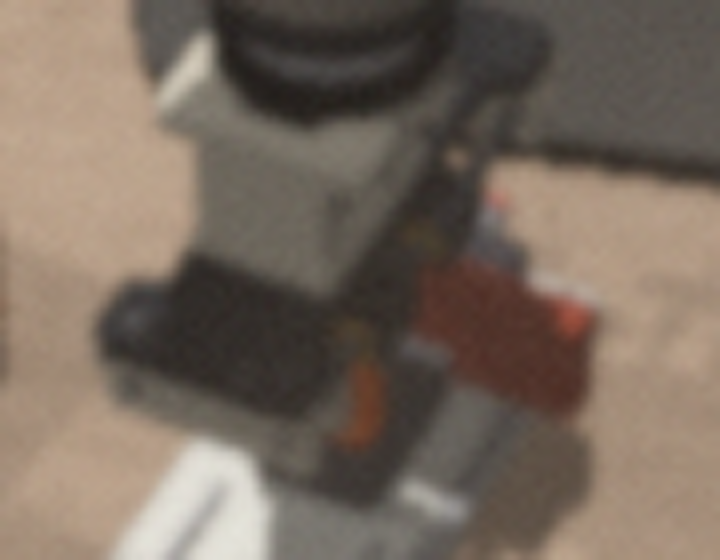

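Run:
```python
from p import *
import glob
def cen(im,s,box,zz=.02):
    x0,y0,x1,y1=box
    c=im[y0:y1,x0:x1].astype(float); w=np.clip(c[...,0]-np.maximum(c[...,1],c[...,2])-25,0,None)
    v,u=np.mgrid[y0:y1,x0:x1]; return w.sum(),(w*u).sum()/w.sum(),(w*v).sum()/w.sum()
for n,box,f in (("side",(318,190,330,200),"a_side"),("top",(274,180,284,194),"a_top")):
    s=cam(n); a=cv2.imread(f"pics/{f}.png")[:,:,::-1]
    A=cen(a,s,box); B=cen(s["frame"],s,box); print(n,np.round(A,2),np.round(B,2))
    pa=ray(s,[A[1:]],.022);pb=ray(s,[B[1:]],.022);print(np.round((pb-pa)*1000,2),np.round(pa,4))
    x0,y0,x1,y1=box
    cv2.imwrite(f"pics/n_{n}.png",cv2.resize(np.hstack([a[y0-10:y1+10,x0-10:x1+10],s["frame"][y0-10:y1+10,x0-10:x1+10]])[:,:,::-1],None,fx=9,fy=9,interpolation=0))
st()
```

```text
side [ 83.   321.39 194.99] [127.   322.11 194.3 ]
[[ 3.44 -0.69  0.  ]] [[0.6559 0.0177 0.022 ]]
top [652.   276.98 188.09] [780.   277.04 186.41]
[[ 4.23 -0.08  0.  ]] [[0.6537 0.0158 0.022 ]]
t 27.55 p [0.5292 0.0184 0.0421] az 89.51 tilt [-0.0044  0.0002] F [-6.31 -0.76 11.11] w 0.0157 j [-0.11  0.57  1.73 -0.    0.84 -0.1 ]
```

View pics/n_side.png

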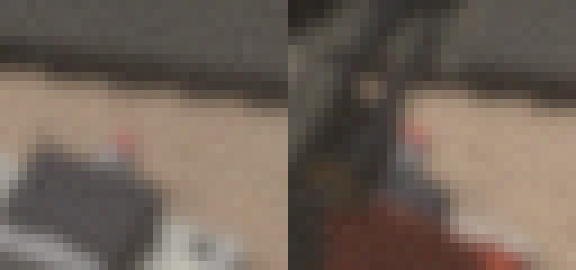

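View pics/n_top.png

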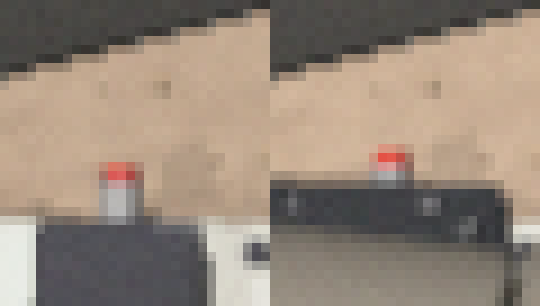

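step_arm(
  moves=[
    [0,0.03,0,0,0,0,0],
    [0,0.03,0,0,0,0,0],
    [0,0,0,0,0,0,0],
    [0,0,0,0,0,0,0],
    [0,0,0,0,0,0,0],
    [0,0,0,0,0,0,0],
    [0,0,0,0,0,0,0],
    [0,0,0,0,0,0,0],
    [0,0,0,0,0,0,0],
    [0,0,0,0,0,0,0],
  ],
)

```text
time_s: 28.8
position: [0.5304, 0.0185, 0.0421]
eef_rot: [0.71, 0.704, -0.002, -0.002]
wrist_force: [-6.8, -0.6, 12.0]
grip_width: 0.0158
```

```bash
cat > b.py <<'E'
from p import *
def cen(im,box):
    x0,y0,x1,y1=box
    c=im[y0:y1,x0:x1].astype(float); w=np.clip(c[...,0]-np.maximum(c[...,1],c[...,2])-25,0,None)
    v,u=np.mgrid[y0:y1,x0:x1]; return w.sum(),(w*u).sum()/w.sum(),(w*v).sum()/w.sum()
def button():
  for n,box,f in (("side",(318,190,330,200),"a_side"),("top",(274,180,284,194),"a_top")):
    s=cam(n); a=cv2.imread(f"pics/{f}.png")[:,:,::-1]
    A=cen(a,box); B=cen(s["frame"],box)
    pa=ray(s,[A[1:]],.022);pb=ray(s,[B[1:]],.022);print(n,np.round((pb-pa)*1000,2),np.round(B,1))
E
python3 - <<'E'
from b import *
st();button();st()
E
```

```text
t 28.8 p [0.5304 0.0185 0.0421] az 89.51 tilt [-0.005   0.0002] F [-6.81 -0.62 12.02] w 0.0158 j [-0.11  0.57  1.73 -0.    0.85 -0.1 ]
side [[ 5.4 -0.8  0. ]] [120.  322.4 193.9]
top [[5.02 0.13 0.  ]] [742.  277.  186.1]
t 28.9 p [0.5304 0.0184 0.0421] az 89.51 tilt [-0.0051  0.0002] F [-7.02 -0.24 11.68] w 0.0157 j [-0.11  0.57  1.73 -0.    0.85 -0.1 ]
```

step_arm(
  moves=[
    [0,0,0,0,0,0,0],
    [0,0,0,0,0,0,0],
    [0,0,0,0,0,0,0],
    [0,0,0,0,0,0,0],
    [0,0,0,0,0,0,0],
    [0,0,0,0,0,0,0],
    [0,-0.1,0,0,0,0,0],
    [0,-0.1,0,0,0,0,0],
    [0,-0.16,0,0,0,0,0],
    [0,-0.2,0,0,0,0,0],
  ],
)

```text
time_s: 30.15
position: [0.5185, 0.0185, 0.0421]
eef_rot: [0.71, 0.704, -0.0, -0.0]
wrist_force: [1.6, 0.7, 5.7]
grip_width: 0.0158
```

step_arm(
  moves=[
    [0,-0.26,0,0,0,0,0],
    [0,-0.26,0,0,0,0,0],
    [0,-0.26,0,0,0,0,0],
    [0,-0.26,0,0,0,0,0],
    [0,-0.26,0,0,0,0,0],
    [0,-0.26,0,0,0,0,0],
    [0,-0.26,0,0,0,0,0],
    [0,-0.26,0,0,0,0,0],
    [0,-0.26,0,0,0,0,0],
    [0,-0.26,0,0,0,0,0],
  ],
)

```text
time_s: 31.4
position: [0.4534, 0.019, 0.042]
eef_rot: [0.71, 0.704, -0.0, -0.0]
wrist_force: [0.8, 0.4, 6.2]
grip_width: 0.0158
```

step_arm(
  moves=[
    [0,-0.1,0,0,0,0,0],
    [0,-0.08,0,0,0,0,0],
    [0,-0.04,0,0,0,0,0],
    [0,-0.04,0,0,0,0,0],
    [0,-0.04,0,0,0,0,0],
    [0,-0.02,0,0,0,0,0],
    [0,0,0,0,0,0,0],
    [0,0,0,0,0,0,0],
    [0,0,0,0,0,0,0],
    [0,0,0,0,0,0,0],
  ],
)

```text
time_s: 32.65
position: [0.4466, 0.019, 0.0421]
eef_rot: [0.71, 0.704, 0.0, 0.0]
wrist_force: [5.7, -0.1, 2.3]
grip_width: 0.0161
```

step_arm(
  moves=[
    [0,0,0,0,0,0,0.4],
    [0,0,0,0,0,0,0.4],
    [0,0,0,0,0,0,0.4],
    [0,0,-0.2,0,0,0,0.4],
    [0,0,-0.6,0,0,0,0.4],
    [0,0,-0.8,0,0,0,0.4],
    [0,0,-0.8,0,0,0,0.4],
    [0,0,-0.8,0,0,0,0.4],
    [0,0,-0.8,0,0,0,0.4],
    [0,0,-0.6,0,0,0,0.4],
  ],
)

```text
time_s: 33.9
position: [0.4459, 0.0191, 0.1581]
eef_rot: [0.71, 0.704, 0.0, 0.0]
wrist_force: [-0.2, 0.5, 0.9]
grip_width: 0.037
```

```bash
cat >> m.py <<'E'
def stonebig(s,box,lo,hi,ztop,tol=.012):
    m=hsvmask(s,box,lo,hi);W=cloud(s);k=(m>0)&(abs(W[...,2]-ztop)<tol)
    n,l,stt,c=cv2.connectedComponentsWithStats(k.astype(np.uint8));
    if n<2: return None
    i=1+np.argmax(stt[1:,4]);v,u=np.nonzero(l==i); r=fit(ray(s,np.c_[u,v],ztop)[:,:2]); return stt[i,4],np.round(r[0],1),np.round(r[1],1),round(r[2],1)
E
python3 - <<'E'
from b import *
import m
st()
s=cam("top"); crop(s,200,140,440,300,3.3,"o1"); print(m.stonebig(s,(250,180,310,250),*m.RD,.058))
m_=hsvmask(s,(255,180,300,290),(5,180,150),(18,255,255));v,u=np.nonzero(m_);print(len(u),[np.round(x,1) for x in fit(ray(s,np.c_[u,v],.076)[:,:2])] if len(u) else 0)
s=cam("side"); crop(s,200,90,440,300,3.3,"o2"); print(m.stonebig(s,(260,170,340,265),*m.RD,.058,.006))
E
```

```text
t 33.9 p [0.4459 0.0191 0.1581] az 89.5 tilt [ 0.0008 -0.    ] F [-0.19  0.54  0.94] w 0.037 j [-0.13  0.27  1.83  0.    1.03 -0.12]
(np.int32(343), array([583.6,  14.3]), array([ 14.5, 126.6]), 0.4)
0 0
(np.int32(173), array([581.3,   5.7]), array([109.7,  19.3]), 89.1)
```

View pics/o2.png

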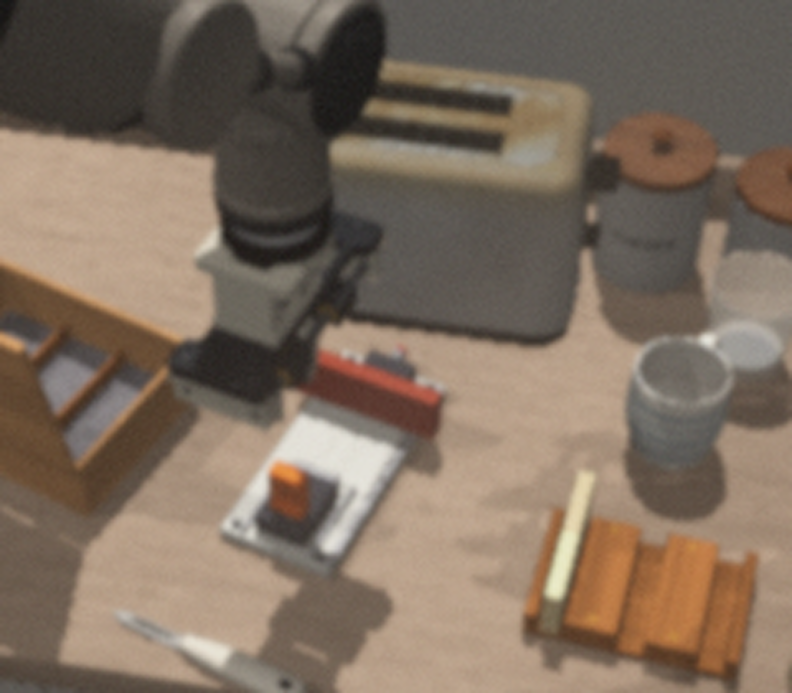

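View pics/o1.png

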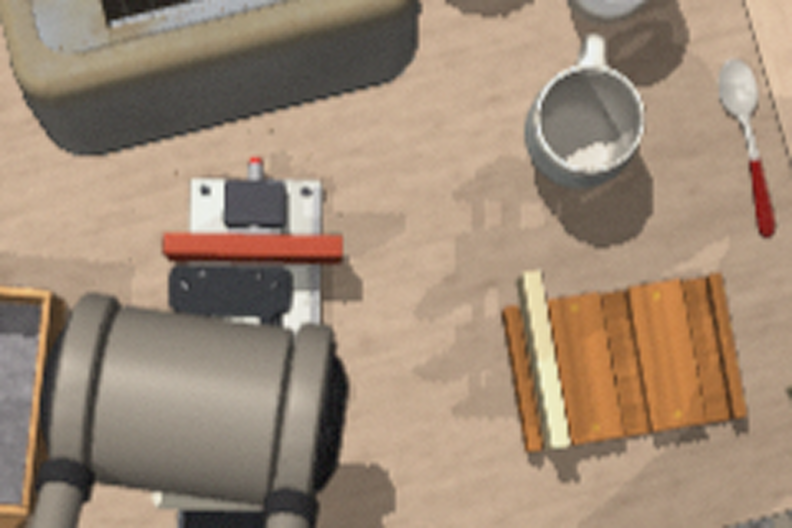

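Run:
```python
from p import *
plan([((.5837,.017,.12),89.5,.35,10)])
```

```text
[[0,0.55,0.16,0,0,0,0.35],[0,0.55,0.16,0,0,0,0.35],[0,0.55,0.15,0,0,0,0.35],[0,0.55,0.16,0,0,0,0.35],[-0.01,0.55,0.15,0,0,0,0.35],[0,0.54,0.16,0,0,0,0.35],[-0.01,0.55,0.15,0,0,0,0.35],[0,0.54,0.16,0,0,0,0.35],[-0.01,0.55,0.15,0,0,0,0.35],[0,0.54,0.16,0.04,0,0,0.35]]
end [0.5836 0.017  0.12  ] 89.5
```

step_arm(
  moves=[
    [0,0.55,0.15,0,0,0,0.35],
    [0,0.55,0.15,0,0,0,0.35],
    [0,0.55,0.15,0,0,0,0.35],
    [0,0.55,0.15,0,0,0,0.35],
    [0,0.55,0.15,0,0,0,0.35],
    [0,0.55,0.15,0,0,0,0.35],
    [0,0.55,0.15,0,0,0,0.35],
    [0,0.55,0.15,0,0,0,0.35],
    [0,0.55,0.15,0,0,0,0.35],
    [0,0.55,0.15,0,0,0,0.35],
  ],
)

```text
time_s: 35.25
position: [0.5843, 0.0178, 0.1192]
eef_rot: [0.71, 0.704, 0.0, 0.0]
wrist_force: [0.7, 0.3, 0.4]
grip_width: 0.0322
```

Run:
```python
from p import *
cam("side");st()
```

```text
t 35.3 p [0.5857 0.0177 0.1188] az 89.49 tilt [0.0011 0.    ] F [ 1.1  -1.04  0.35] w 0.0318 j [-0.1   0.55  1.5   0.    1.09 -0.09]
```

step_arm(
  moves=[
    [0,-0.08,0.4,0,0,0,0.35],
    [0,0,0.5,0,0,0,0.35],
    [0,0,0.5,0,0,0,0.35],
    [0,0,0.5,0,0,0,0.35],
    [0,0,0.5,0,0,0,0.35],
    [0,0,0.4,0,0,0,0.35],
    [0,0,0.3,0,0,0,0.35],
    [0,0,0.2,0,0,0,0.35],
    [0,0,0,0,0,0,0.35],
    [0,0,0,0,0,0,0.35],
  ],
)

```text
time_s: 36.55
position: [0.5817, 0.0179, 0.0373]
eef_rot: [0.71, 0.704, 0.0, 0.0]
wrist_force: [0.0, 0.2, 0.9]
grip_width: 0.0326
```

Run:
```python
from p import *
st()
s=cam("side"); crop(s,220,90,380,270,3.3,"q2")
s=cam("top"); crop(s,220,140,380,300,3.7,"q1")
```

```text
t 36.55 p [0.5817 0.0179 0.0373] az 89.5 tilt [0.0007 0.    ] F [0.04 0.21 0.91] w 0.0326 j [-0.1   0.65  1.58  0.    0.91 -0.09]
```

View pics/q2.png

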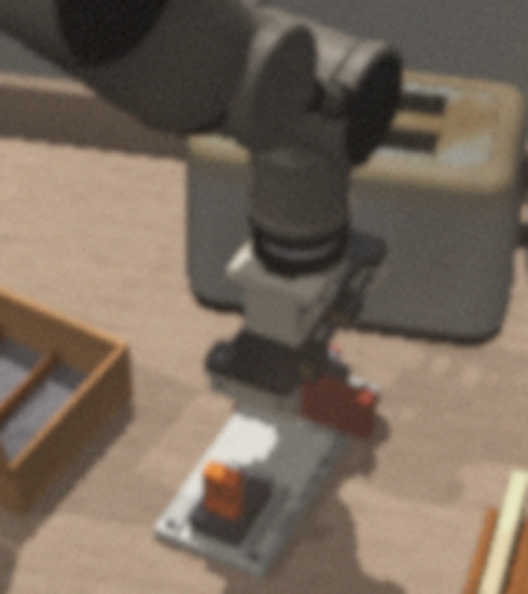

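step_arm(
  moves=[
    [0,0.08,0.03,0,0,0,0.35],
    [0,0,0,0,0,0,0],
    [0,0,0,0,0,0,0],
    [0,0,0,0,0,0,0],
    [0,0,0,0,0,0,0],
    [0,0,-0.2,0,0,0,0],
    [0,0,-0.4,0,0,0,0],
    [0,0,-0.6,0,0,0,0],
    [0,0,-0.8,0,0,0,0],
    [0,0,-0.8,0,0,0,0],
  ],
)

```text
time_s: 37.9
position: [0.5836, 0.0179, 0.1079]
eef_rot: [0.71, 0.704, 0.0, 0.0]
wrist_force: [0.3, 0.1, -1.9]
grip_width: 0.0161
```

Run:
```python
from p import *
import m
st()
s=cam("side"); crop(s,220,90,380,270,3.3,"r2")
s=cam("top"); W=cloud(s); C=W[200:320,80:230]; k=(abs(C[...,2]-.062)<.005); P=C[k]; print("rim",len(P),[np.round(x,1) for x in fit(P[:,:2])])
v,u=np.nonzero(k); print([np.round(x,1) for x in fit(ray(s,np.c_[u+80,v+200],.062)[:,:2])])
plan([((.54,.13,.24),132,0,9),((.482,.330,.24),175.4,0,11),((.482,.33,.12),175.4,0,10)])
```

```text
t 37.9 p [0.5836 0.0179 0.1079] az 89.5 tilt [ 0.0009 -0.    ] F [ 0.26  0.07 -1.86] w 0.0161 j [-0.1   0.56  1.52  0.    1.06 -0.09]
rim 588 [array([478.1, 270.9]), array([203.8, 162.9]), np.float64(85.3)]
[array([477.9, 270.6]), array([202.3, 162.8]), np.float64(85.3)]
[[0.5,-0.2,-0.58,0,0,-0.94,0],[0.51,-0.16,-0.58,0,0,-0.95,0],[0.52,-0.12,-0.58,0,0,-0.94,0],[0.53,-0.07,-0.58,0,0,-0.95,0],[0.54,-0.03,-0.58,0,0,-0.94,0],[0.54,0.01,-0.58,0,0,-0.95,0],[0.53,0.06,-0.58,0,0,-0.94,0],[0.53,0.1,-0.59,0,0,-0.95,0],[0.51,0.15,-0.58,0.05,0.05,-0.94,0],[0.68,0.33,0,0,0,-0.79,0]]
[[0.66,0.38,0,0,0,-0.79,0],[0.63,0.42,0,0,0,-0.79,0],[0.6,0.46,0,0,0,-0.79,0],[0.57,0.5,0,0,0,-0.79,0],[0.53,0.54,0,0,0,-0.79,0],[0.49,0.58,0,0,0,-0.79,0],[0.45,0.61,0,0,0,-0.79,0],[0.41,0.64,0,0,0,-0.79,0],[0.36,0.66,0,0,0,-0.79,0],[0.32,0.68,0,0,0,-0.78,0]]
[[0,0,0.48,0,0,0,0],[0,0,0.48,0,0,0,0],[0,0,0.48,0,0,0,0],[0,0,0.48,0,0,0,0],[0,0,0.48,0,0,0,0],[0,0,0.48,0,0,0,0],[0,0,0.48,0,0,0,0],[0,0,0.48,0,0,0,0],[0,0,0.48,0,0,0,0],[-0.01,0,0.48,0,0,0,0]]
end [0.4821 0.3299 0.1199] 175.4
```

View pics/r2.png

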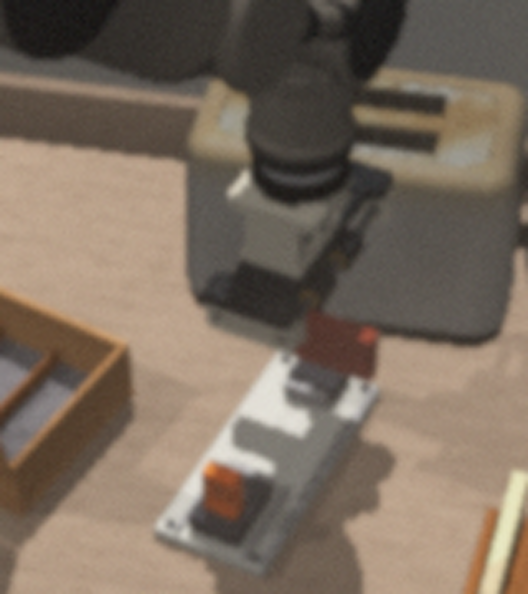

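Run:
```python
from p import *
plan([((.5,.02,.2),89.5,0,5),((.48,.10,.25),112,0,5),((.482,.331,.25),162,0,10),((.482,.331,.14),175.4,0,10)])
```

```text
[[0.01,-0.68,-0.73,0,0,0,0],[0.01,-0.68,-0.73,0,0,0,0],[0.01,-0.67,-0.73,0,0,0,0],[0.01,-0.68,-0.73,0.03,0,0,0],[0.02,-0.68,-0.72,0.04,0,0,0],[0.64,-0.16,-0.4,0,0,-0.9,0],[0.65,-0.12,-0.4,0,0,-0.9,0],[0.66,-0.06,-0.4,0,0,-0.9,0],[0.66,-0.01,-0.4,0,0,-0.9,0],[0.65,0.04,-0.4,0,0,-0.9,0]]
[[0.85,0.35,0,0,0,-1,0],[0.82,0.43,0,0,0,-1,0],[0.78,0.5,0,0,0,-1,0],[0.73,0.56,0,0,0,-1,0],[0.68,0.62,0,0,0,-1,0],[0.63,0.68,0,0,0,-1,0],[0.56,0.73,0,0,0,-1,0],[0.5,0.78,0,0,0,-1,0],[0.43,0.82,0,0,0,-1,0],[0.35,0.86,0,0,0,-1,0]]
[[0,0,0.44,0,0,-0.27,0],[0,0,0.44,0,0,-0.27,0],[0,0,0.44,0,0,-0.27,0],[0,0,0.44,0,0,-0.27,0],[0,0,0.44,0,0,-0.27,0],[0,0,0.44,0,0,-0.27,0],[0,0,0.44,0,0,-0.27,0],[0,0,0.44,0,0,-0.26,0],[0,0,0.44,0,0,-0.27,0],[0,0,0.44,0,0,-0.26,0]]
end [0.482  0.3309 0.1399] 175.4
```

step_arm(
  moves=[
    [0,-0.7,-0.7,0,0,0,0],
    [0,-0.7,-0.7,0,0,0,0],
    [0,-0.7,-0.7,0,0,0,0],
    [0,-0.7,-0.7,0,0,0,0],
    [0,-0.7,-0.7,0,0,0,0],
    [0.65,-0.15,-0.45,0,0,-0.9,0],
    [0.65,-0.1,-0.45,0,0,-0.9,0],
    [0.65,-0.05,-0.45,0,0,-0.9,0],
    [0.65,0,-0.45,0,0,-0.9,0],
    [0.65,0.05,-0.45,0,0,-0.9,0],
  ],
)

```text
time_s: 39.25
position: [0.4772, 0.099, 0.25]
eef_rot: [0.558, 0.83, -0.0, -0.0]
wrist_force: [0.5, 0.5, -1.8]
grip_width: 0.0158
```

step_arm(
  moves=[
    [0.85,0.35,0,0,0,-1,0],
    [0.8,0.45,0,0,0,-1,0],
    [0.8,0.5,0,0,0,-1,0],
    [0.75,0.55,0,0,0,-1,0],
    [0.7,0.6,0,0,0,-1,0],
    [0.65,0.7,0,0,0,-1,0],
    [0.55,0.75,0,0,0,-1,0],
    [0.5,0.8,0,0,0,-1,0],
    [0.45,0.8,0,0,0,-1,0],
    [0.35,0.85,0,0,0,-1,0],
  ],
)

```text
time_s: 40.5
position: [0.4785, 0.3316, 0.2495]
eef_rot: [0.155, 0.988, -0.0, -0.0]
wrist_force: [-0.7, -0.5, -2.4]
grip_width: 0.016
```

Run:
```python
from p import *
st()
s=cam("side"); crop(s,100,30,340,260,2.5,"s2")
s=cam("top"); crop(s,80,150,320,330,3.2,"s1")
plan([((.482,.331,.14),175.4,0,10)])
```

```text
t 40.5 p [0.4785 0.3316 0.2495] az 162.16 tilt [-0.0008 -0.0004] F [-0.66 -0.47 -2.4 ] w 0.016 j [ 0.47  0.43  1.32  0.    1.39 -0.79]
[[-0.02,0,0.44,0,0,-0.26,0],[-0.02,0,0.44,0,0,-0.26,0],[-0.02,0,0.44,0,0,-0.27,0],[-0.01,0,0.44,0,0,-0.26,0],[-0.02,0,0.44,0,0,-0.27,0],[-0.01,-0.01,0.43,0,0,-0.26,0],[-0.02,0,0.44,0,0,-0.27,0],[-0.01,-0.01,0.43,0,0,-0.26,0],[-0.02,-0.01,0.44,0,0,-0.27,0],[-0.01,0,0.43,0,0,-0.26,0]]
end [0.482 0.331 0.14 ] 175.38
```

View pics/s2.png

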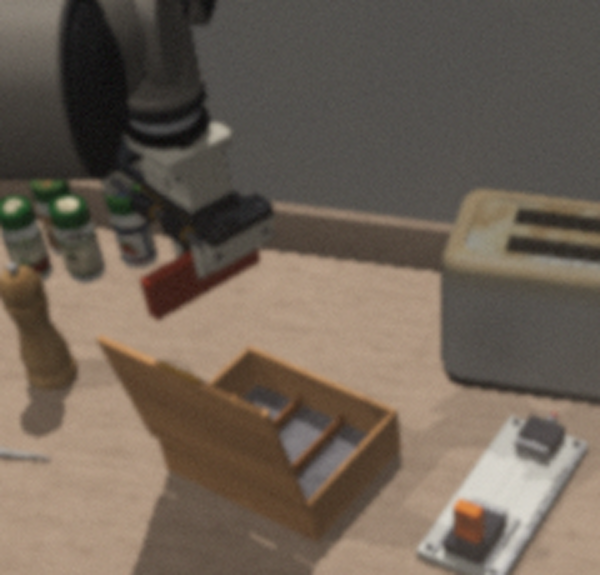

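View pics/s1.png

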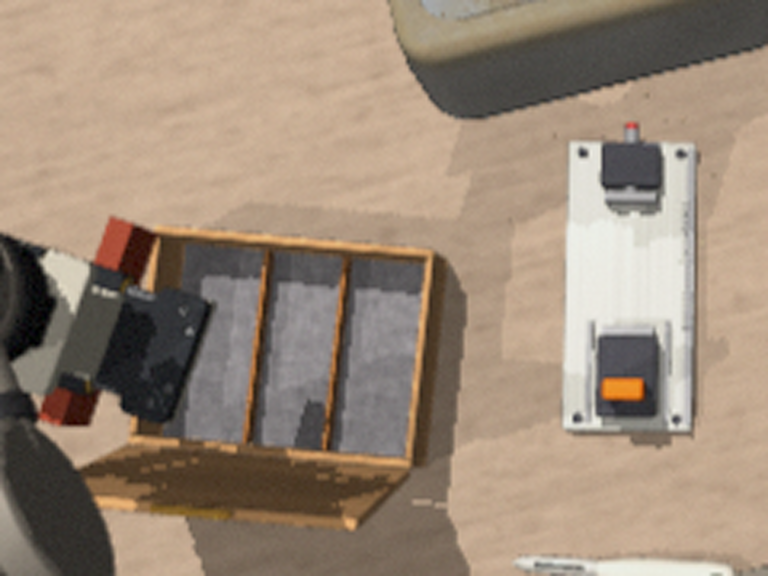

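step_arm(
  moves=[
    [-0.02,0,0.45,0,0,-0.3,0],
    [-0.02,0,0.45,0,0,-0.3,0],
    [-0.02,0,0.45,0,0,-0.3,0],
    [-0.02,0,0.45,0,0,-0.3,0],
    [-0.02,0,0.45,0,0,-0.3,0],
    [-0.02,0,0.45,0,0,-0.3,0],
    [-0.02,0,0.45,0,0,-0.3,0],
    [-0.02,0,0.45,0,0,-0.3,0],
    [-0.02,0,0.45,0,0,-0.25,0],
    [0,0,0.4,0,0,0,0],
  ],
)

```text
time_s: 41.85
position: [0.4832, 0.33, 0.138]
eef_rot: [0.041, 0.999, -0.0, -0.0]
wrist_force: [-0.7, -0.3, -2.2]
grip_width: 0.0156
```

Run:
```python
from p import *
s=cam("side"); crop(s,100,30,340,260,2.5,"t2")
s=cam("top"); crop(s,80,150,320,330,3.2,"t1"); st()
plan([((.483,.331,.04),175.4,0,10)])
```

```text
t 41.95 p [0.4826 0.3297 0.1373] az 175.24 tilt [-0.0021 -0.001 ] F [ 0.77  0.04 -1.86] w 0.0156 j [ 0.47  0.53  1.48  0.    1.13 -1.02]
[[0,0.01,0.39,0,0,0,0],[0,0.01,0.39,0,0,0,0],[0,0,0.39,0,0,0,0],[0,0.01,0.39,0,0,0,0],[0,0,0.39,0,0,0,0],[0,0.01,0.39,0,0,0,0],[0,0,0.39,0,0,0,0],[-0.01,0.01,0.39,0,0,0,0],[0,0,0.39,0,0,0,0],[-0.01,0.01,0.38,0,0,-0.03,0]]
end [0.483  0.3311 0.0401] 175.39
```

View pics/t2.png

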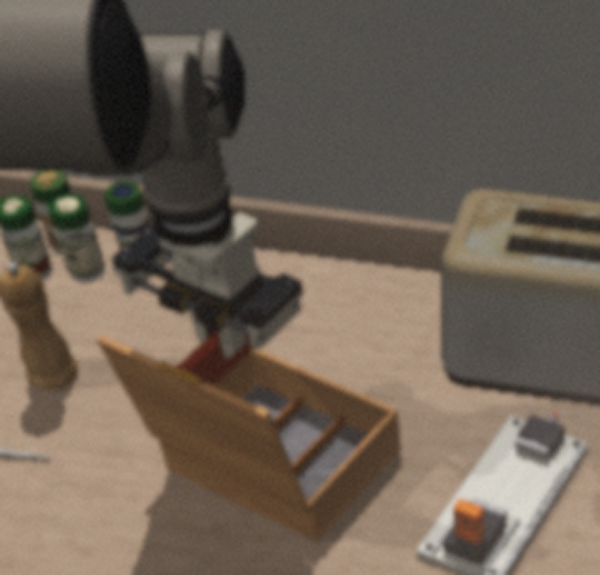

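View pics/t1.png

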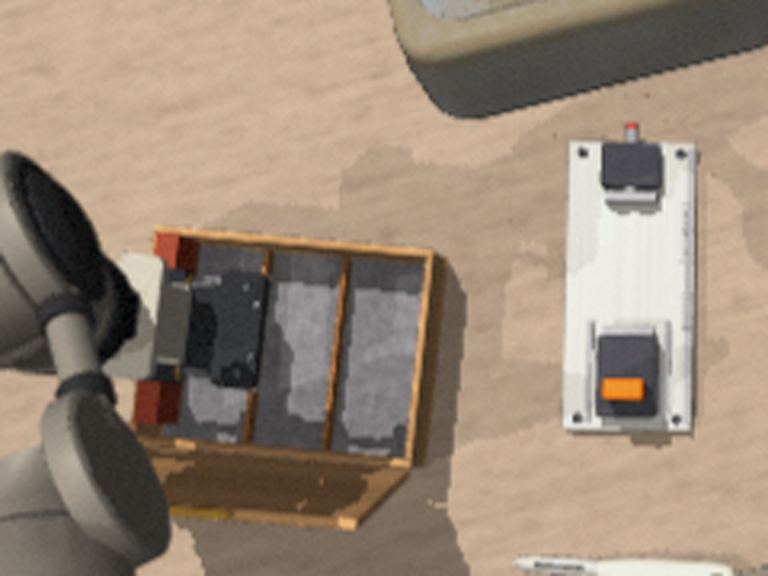

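step_arm(
  moves=[
    [0,0.05,0.4,0,0,0,0],
    [0,0,0.4,0,0,0,0],
    [0,0,0.4,0,0,0,0],
    [0,0,0.4,0,0,0,0],
    [0,0,0.4,0,0,0,0],
    [0,0,0.4,0,0,0,0],
    [0,0,0.4,0,0,0,0],
    [0,0,0.4,0,0,0,0],
    [0,0,0.4,0,0,0,0],
    [0,0,0.3,0,0,0,0],
  ],
)

```text
time_s: 43.2
position: [0.4832, 0.3312, 0.0405]
eef_rot: [0.041, 0.999, -0.0, -0.0]
wrist_force: [0.1, -1.0, -2.3]
grip_width: 0.0158
```

step_arm(
  moves=[
    [0,0,0.1,0,0,0,0],
    [0,0,0.1,0,0,0,0],
    [0,0,0.1,0,0,0,0],
    [0,0,0.05,0,0,0,0],
    [0,0,0,0,0,0,0],
    [0,0,0,0,0,0,0],
    [0,0,0,0,0,0,0],
    [0,0,0,0,0,0,0],
    [0,0,0,0,0,0,0],
    [0,0,0,0,0,0,0],
  ],
)

```text
time_s: 44.45
position: [0.4833, 0.3313, 0.0325]
eef_rot: [0.041, 0.999, 0.0, 0.0]
wrist_force: [-0.1, -0.0, -2.3]
grip_width: 0.0162
```

step_arm(
  moves=[
    [0,0,0.04,0,0,0,0],
    [0,0,0.04,0,0,0,0],
    [0,0,0.02,0,0,0,0],
    [0,0,0,0,0,0,0],
    [0,0,0,0,0,0,0],
    [0,0,0,0,0,0,0],
    [0,0,0,0,0,0,0],
    [0,0,0,0,0,0,0],
    [0,0,0,0,0,0,0],
    [0,0,0,0,0,0,0],
  ],
)

```text
time_s: 45.7
position: [0.4833, 0.3313, 0.0303]
eef_rot: [0.041, 0.999, 0.0, 0.0]
wrist_force: [-2.4, -1.8, 5.8]
grip_width: 0.0159
```

step_arm(
  moves=[
    [0,0,0,0,0,0,0.28],
    [0,0,0,0,0,0,0.28],
    [0,0,0,0,0,0,0.28],
    [0,0,-0.2,0,0,0,0.28],
    [0,0,-0.6,0,0,0,0.28],
    [0,0,-0.8,0,0,0,0.28],
    [0,0,-1,0,0,0,0.3],
    [0,0,-1,0,0,0,0.4],
    [0,0,-1,0,0,0,0.45],
    [0,0,-1,0,0,0,0.45],
  ],
)

```text
time_s: 46.95
position: [0.4834, 0.3313, 0.1722]
eef_rot: [0.041, 0.999, 0.0, 0.001]
wrist_force: [0.3, 0.0, 0.4]
grip_width: 0.0408
```

Run:
```python
from p import *
import m
s=cam("side"); crop(s,100,30,440,300,2.3,"u2"); print(m.stone(s,(350,225,440,300),*m.CR))
s=cam("top"); crop(s,80,150,440,330,2.2,"u1"); st(); print(m.stone(s,(340,200,440,290),*m.CR)); print(m.stonebig(s,(100,200,200,310),*m.RD,.052))
plan([((.46,.20,.28),178,.45,10),((.48,-.03,.28),185,.45,10),((.503,-.196,.13),189.5,.45,10)])
```

```text
(193, array([ 500.4, -197.6]), array([131.5,  13.5]), 9.5, array([ 0.499, -0.198,  0.054]))
t 47.05 p [0.4848 0.3321 0.1741] az 175.25 tilt [0.0064 0.0033] F [0.4  0.13 0.66] w 0.0415 j [ 0.47  0.5   1.43  0.    1.21 -1.02]
(305, array([ 503.3, -197.2]), array([128. ,  14.1]), 9.7, array([ 0.504, -0.198,  0.053]))
(np.int32(85), array([436.5, 333.1]), array([15.2, 29.4]), 85.0)
[[0.05,-0.53,-0.43,0,0,-0.05,0.45],[0.06,-0.53,-0.43,0,0,-0.06,0.45],[0.06,-0.53,-0.43,0,0,-0.05,0.45],[0.06,-0.53,-0.42,0,0,-0.06,0.45],[0.06,-0.53,-0.43,0,0,-0.05,0.45],[0.07,-0.53,-0.42,0,0,-0.06,0.45],[0.07,-0.54,-0.43,0,0,-0.05,0.45],[0.07,-0.53,-0.42,0,0,-0.06,0.45],[0.07,-0.53,-0.43,0,0.04,-0.05,0.45],[0.07,-0.54,-0.42,0.04,0.03,-0.06,0.45]]
[[-0.11,-0.92,0,0,0,-0.14,0.45],[-0.1,-0.92,0,0,0,-0.14,0.45],[-0.09,-0.92,0,0,0,-0.14,0.45],[-0.08,-0.92,0,0,0,-0.14,0.45],[-0.07,-0.92,0,0,0,-0.14,0.45],[-0.05,-0.92,0,0,0,-0.14,0.45],[-0.04,-0.92,0,0,0,-0.14,0.45],[-0.04,-0.92,0,0,0,-0.14,0.45],[-0.02,-0.92,0,0,0,-0.14,0.45],[-0.01,-0.93,0,0,0,-0.14,0.45]]
[[-0.03,-0.67,0.6,0,0,-0.09,0.45],[-0.03,-0.67,0.6,0,0,-0.09,0.45],[-0.02,-0.67,0.6,0,0,-0.09,0.45],[-0.02,-0.67,0.6,0,0,-0.09,0.45],[-0.01,-0.67,0.6,0,0,-0.09,0.45],[-0.01,-0.67,0.6,0,0,-0.09,0.45],[0,-0.67,0.6,0,0,-0.09,0.45],[0,-0.67,0.6,0,0,-0.09,0.45],[0.01,-0.67,0.6,0,0,-0.09,0.45],[0.01,-0.67,0.6,0,0,-0.09,0.45]]
end [ 0.503 -0.196  0.13 ] -170.49
```

View pics/u2.png

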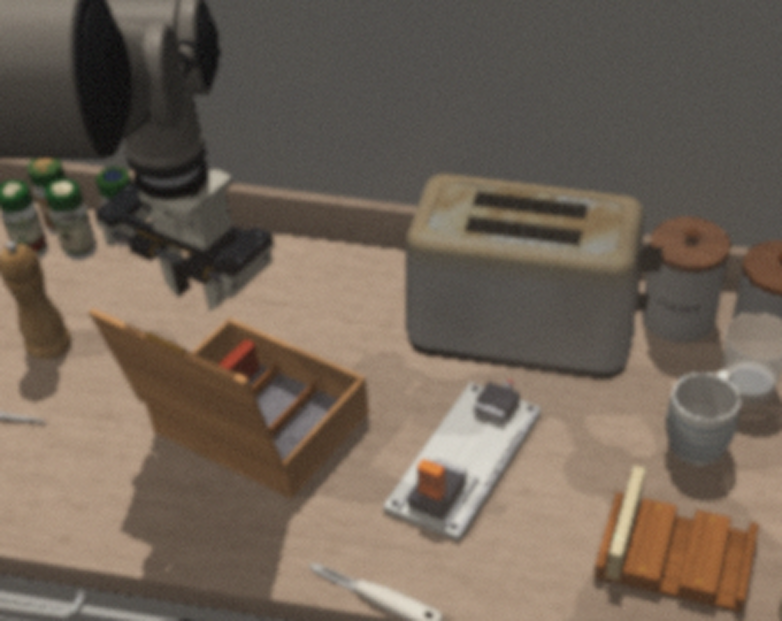

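View pics/u1.png

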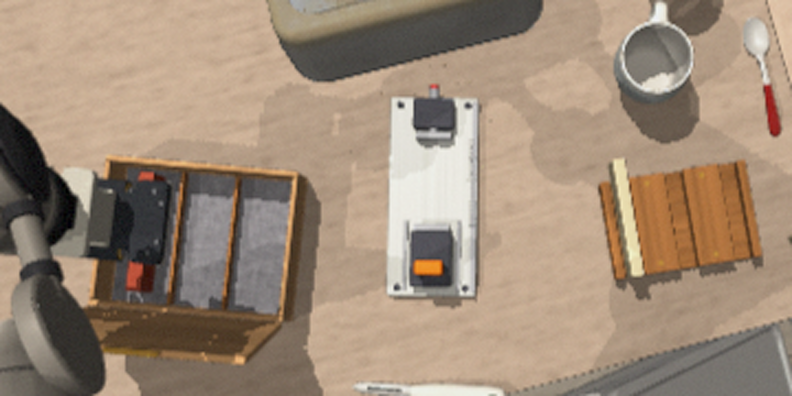

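step_arm(
  moves=[
    [0.05,-0.55,-0.45,0,0,-0.05,0.45],
    [0.05,-0.55,-0.45,0,0,-0.05,0.45],
    [0.05,-0.55,-0.45,0,0,-0.05,0.45],
    [0.05,-0.55,-0.45,0,0,-0.05,0.45],
    [0.05,-0.55,-0.45,0,0,-0.05,0.45],
    [0.05,-0.55,-0.45,0,0,-0.05,0.45],
    [0.05,-0.55,-0.45,0,0,-0.05,0.45],
    [0.05,-0.55,-0.45,0,0,-0.05,0.45],
    [0.05,-0.55,-0.45,0,0,-0.05,0.45],
    [0.05,-0.55,-0.45,0,0,-0.05,0.45],
  ],
)

```text
time_s: 48.3
position: [0.462, 0.194, 0.2832]
eef_rot: [0.019, 1.0, 0.0, 0.0]
wrist_force: [0.1, 0.7, -0.4]
grip_width: 0.0413
```

step_arm(
  moves=[
    [-0.1,-0.9,0,0,0,-0.15,0.45],
    [-0.1,-0.9,0,0,0,-0.15,0.45],
    [-0.1,-0.9,0,0,0,-0.15,0.45],
    [-0.1,-0.9,0,0,0,-0.15,0.45],
    [-0.1,-0.9,0,0,0,-0.15,0.45],
    [-0.05,-0.9,0,0,0,-0.15,0.45],
    [-0.05,-0.9,0,0,0,-0.15,0.45],
    [-0.05,-0.9,0,0,0,-0.15,0.45],
    [0,-0.9,0,0,0,-0.15,0.45],
    [0,-0.9,0,0,0,-0.15,0.45],
  ],
)

```text
time_s: 49.55
position: [0.4826, -0.0311, 0.2829]
eef_rot: [-0.046, 0.999, 0.0, 0.0]
wrist_force: [0.2, 0.1, -1.0]
grip_width: 0.0412
```

Run:
```python
from p import *
import m
s=cam("side");st(); print(m.stone(s,(350,225,440,300),*m.CR))
plan([((.502,-.1974,.12),189.5,.45,10)])
```

```text
t 49.6 p [ 0.4829 -0.0334  0.2828] az -174.76 tilt [ 0.0002 -0.0016] F [ 0.13 -2.28 -0.1 ] w 0.0417 j [-0.23  0.23  1.53 -0.    1.39 -1.89]
(229, array([ 500.9, -197.1]), array([134.1,  14.2]), 9.5, array([ 0.498, -0.197,  0.054]))
[[-0.02,-0.66,0.65,0,0,-0.09,0.45],[-0.01,-0.66,0.65,0,0,-0.08,0.45],[-0.01,-0.66,0.65,0,0,-0.09,0.45],[0,-0.66,0.65,0,0,-0.08,0.45],[0,-0.66,0.65,0,0,-0.09,0.45],[0.01,-0.66,0.65,0,0,-0.08,0.45],[0.01,-0.66,0.66,0,0,-0.09,0.45],[0.02,-0.66,0.65,0,0,-0.08,0.45],[0.03,-0.66,0.66,0,0,-0.09,0.45],[0.03,-0.65,0.65,0,0,-0.08,0.45]]
end [ 0.502  -0.1973  0.12  ] -170.51
```

step_arm(
  moves=[
    [0,-0.66,0.65,0,0,-0.1,0.45],
    [0,-0.66,0.65,0,0,-0.1,0.45],
    [0,-0.66,0.65,0,0,-0.1,0.45],
    [0,-0.66,0.65,0,0,-0.1,0.45],
    [0,-0.66,0.65,0,0,-0.1,0.45],
    [0,-0.66,0.65,0,0,-0.1,0.45],
    [0,-0.66,0.65,0,0,-0.1,0.45],
    [0,-0.66,0.65,0,0,-0.05,0.45],
    [0,-0.66,0.65,0,0,-0.05,0.45],
    [0,-0.6,0.65,0,0,-0.05,0.45],
  ],
)

```text
time_s: 50.85
position: [0.504, -0.1932, 0.1188]
eef_rot: [-0.083, 0.997, 0.0, -0.0]
wrist_force: [0.5, 0.9, 0.3]
grip_width: 0.0413
```

Run:
```python
from p import *
import m
cam("side");s=cam("side");st(); print(m.stone(s,(350,225,440,300),*m.CR))
plan([((.502,-.1974,.032),189.5,.45,10)])
```

```text
t 50.95 p [ 0.5031 -0.1932  0.1178] az -170.58 tilt [-0.0028  0.0014] F [-0.58 -0.38  0.14] w 0.0413 j [-0.51  0.48  1.63 -0.    1.03 -2.24]
(210, array([ 500.6, -197.2]), array([134.8,  14.4]), 9.6, array([ 0.504, -0.196,  0.054]))
[[0.01,-0.02,0.34,0,0,0,0.45],[0.01,-0.02,0.34,0,0,0,0.45],[0.01,-0.02,0.34,0,0,0,0.45],[0,-0.02,0.34,0,0,0,0.45],[0.01,-0.01,0.35,0,0,0,0.45],[0,-0.02,0.34,0,0,0,0.45],[0.01,-0.01,0.35,0,0,0,0.45],[0,-0.02,0.34,0,0,0,0.45],[0.01,-0.01,0.35,0,0,0,0.45],[0,-0.02,0.34,0,-0.03,0,0.45]]
end [ 0.5021 -0.1975  0.032 ] -170.58
```

step_arm(
  moves=[
    [0,-0.1,0.3,0,0,0,0.45],
    [0,-0.07,0.4,0,0,0,0.45],
    [0,0,0.4,0,0,0,0.45],
    [0,0,0.5,0,0,0,0.45],
    [0,0,0.5,0,0,0,0.45],
    [0,0,0.5,0,0,0,0.45],
    [0,0,0.5,0,0,0,0.45],
    [0,0,0.3,0,0,0,0.45],
    [0,0,0,0,0,0,0.45],
    [0,0,0,0,0,0,0.45],
  ],
)

```text
time_s: 52.2
position: [0.5048, -0.1964, 0.0352]
eef_rot: [-0.083, 0.997, -0.0, 0.0]
wrist_force: [-0.3, -0.1, 1.0]
grip_width: 0.0415
```

Run:
```python
from p import *
st()
s=cam("side"); crop(s,320,140,480,300,3.7,"v2")
```

```text
t 52.2 p [ 0.5048 -0.1964  0.0352] az -170.5 tilt [ 0.0006 -0.0002] F [-0.25 -0.13  1.03] w 0.0415 j [-0.51  0.6   1.71  0.    0.84 -2.25]
```

View pics/v2.png

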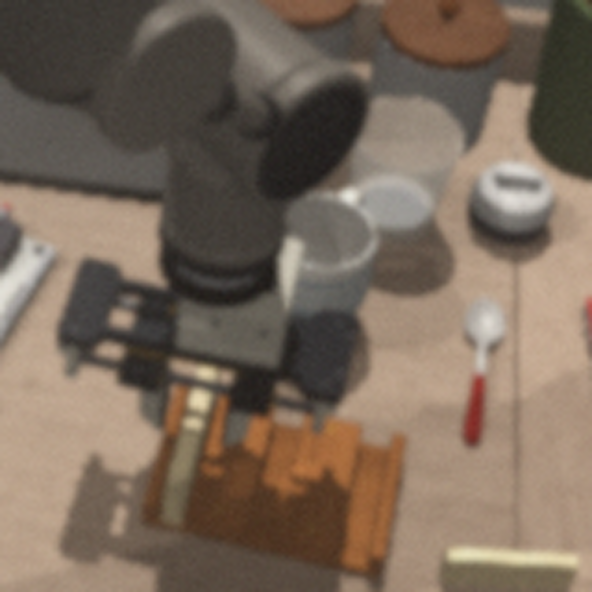

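step_arm(
  moves=[
    [0.1,-0.04,0.14,0,0,0,0.45],
    [0,0,0,0,0,0,0.45],
    [0,0,0,0,0,0,0],
    [0,0,0,0,0,0,0],
    [0,0,0,0,0,0,0],
    [0,0,0,0,0,0,0],
    [0,0,0,0,0,0,0],
    [0,0,0,0,0,0,0],
    [0,0,0,0,0,0,0],
    [0,0,0,0,0,0,0],
  ],
)

```text
time_s: 53.5
position: [0.5023, -0.1976, 0.0315]
eef_rot: [-0.083, 0.997, 0.0, 0.0]
wrist_force: [0.1, -0.1, 0.2]
grip_width: 0.0138
```

step_arm(
  moves=[
    [0,0,-0.2,0,0,0,0],
    [0,0,-0.3,0,0,0,0],
    [0,0,-0.4,0,0,0,0],
    [0,0,-0.5,0,0,0,0],
    [0,0,-0.6,0,0,0,0],
    [0,0,-0.6,0,0,0,0],
    [0,0,-0.6,0,0,0,0],
    [0,0,-0.6,0,0,0,0],
    [0,0,-0.6,0,0,0,0],
    [0,0,-0.6,0,0,0,0],
  ],
)

```text
time_s: 54.75
position: [0.5022, -0.1976, 0.1574]
eef_rot: [-0.083, 0.997, 0.0, 0.0]
wrist_force: [0.3, -0.6, -2.9]
grip_width: 0.0142
```

Run:
```python
from p import *
s=cam("side");st(); crop(s,320,140,480,300,3.7,"w2")
plan([((.545,-.08,.18),139.5,0,10),((.545,.018,.18),89.5,0,10)])
```

```text
t 54.8 p [ 0.5032 -0.1981  0.1594] az -170.5 tilt [ 0.003  -0.0016] F [ 0.81 -0.43  0.53] w 0.0139 j [-0.52  0.43  1.58  0.    1.12 -2.25]
[[-0.24,0.44,-0.08,0,0,1,0],[-0.2,0.46,-0.08,0,0,1,0],[-0.16,0.47,-0.08,0,0,1,0],[-0.12,0.49,-0.08,0,0,1,0],[-0.08,0.49,-0.08,0,0,1,0],[-0.04,0.5,-0.09,0,0,1,0],[0.01,0.5,-0.08,0,0,1,0],[0.05,0.5,-0.09,0,0,1,0],[0.09,0.5,-0.08,0,0,1,0],[0.14,0.48,-0.09,0,0.04,1,0]]
[[0.25,0.3,0,0,0,1,0],[0.28,0.27,0,0,0,1,0],[0.3,0.25,0,0,0,1,0],[0.32,0.22,0,0,0,1,0],[0.34,0.19,0,0,0,1,0],[0.36,0.16,0,0,0,1,0],[0.37,0.13,0,0,0,1,0],[0.38,0.1,0,0,0,1,0],[0.39,0.07,0,0,0,1,0],[0.4,0.03,0.01,0,0,1,0]]
end [0.545  0.0181 0.1799] 89.5
```

View pics/w2.png

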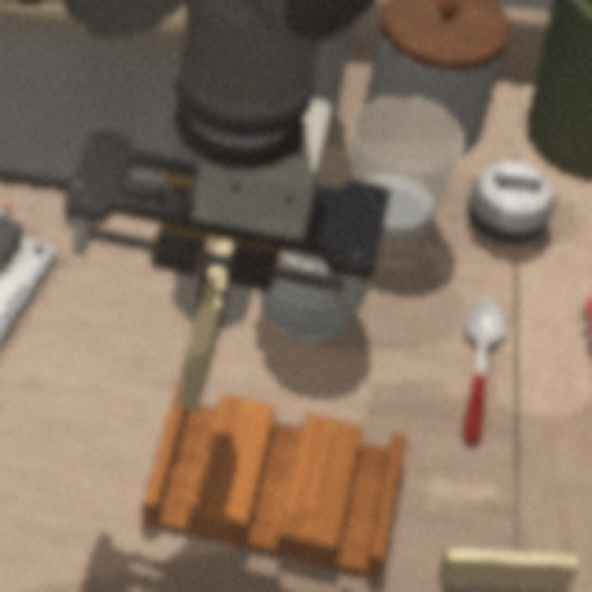

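step_arm(
  moves=[
    [-0.25,0.45,-0.1,0,0,1,0],
    [-0.2,0.45,-0.1,0,0,1,0],
    [-0.15,0.45,-0.1,0,0,1,0],
    [-0.1,0.5,-0.1,0,0,1,0],
    [-0.1,0.5,-0.1,0,0,1,0],
    [-0.05,0.5,-0.1,0,0,1,0],
    [0,0.5,-0.1,0,0,1,0],
    [0.05,0.5,-0.1,0,0,1,0],
    [0.1,0.5,0,0,0,1,0],
    [0.15,0.5,0,0,0,1,0],
  ],
)

```text
time_s: 56.05
position: [0.5446, -0.0786, 0.1765]
eef_rot: [0.348, 0.938, 0.0, -0.0]
wrist_force: [0.2, -0.3, -1.9]
grip_width: 0.0142
```

step_arm(
  moves=[
    [0.25,0.3,0,0,0,1,0],
    [0.3,0.25,0,0,0,1,0],
    [0.3,0.25,0,0,0,1,0],
    [0.3,0.2,0,0,0,1,0],
    [0.35,0.2,0,0,0,1,0],
    [0.35,0.15,0,0,0,1,0],
    [0.35,0.15,0,0,0,1,0],
    [0.4,0.1,0,0,0,1,0],
    [0.4,0.05,0,0,0,1,0],
    [0.4,0.05,0,0,0,1,0],
  ],
)

```text
time_s: 57.3
position: [0.544, 0.0191, 0.1764]
eef_rot: [0.711, 0.703, -0.0, -0.0]
wrist_force: [-0.0, 0.9, -2.3]
grip_width: 0.0135
```

Run:
```python
from p import *
cam("top");s=cam("side");st(); crop(s,220,90,380,270,3.3,"x2")
plan([((.548,.018,.042),89.5,0,10)])
```

```text
t 57.4 p [0.5441 0.0196 0.1764] az 89.52 tilt [-0.0002  0.0004] F [-0.03 -0.27 -2.22] w 0.0136 j [-0.11  0.42  1.55  0.    1.17 -0.1 ]
[[-0.01,0.02,0.54,0,0,0,0],[-0.01,0.02,0.54,0,0,0,0],[-0.01,0.01,0.54,0,0,0,0],[0,0.02,0.54,0,0,0,0],[-0.01,0.01,0.54,0,0,0,0],[0,0.02,0.54,0,0,0,0],[-0.01,0.01,0.53,0,0,0,0],[0,0.02,0.54,0,0,0,0],[-0.01,0.01,0.53,0,0,0,0],[0,0.02,0.54,0,0,0,0]]
end [0.548  0.0181 0.0419] 89.52
```

View pics/x2.png

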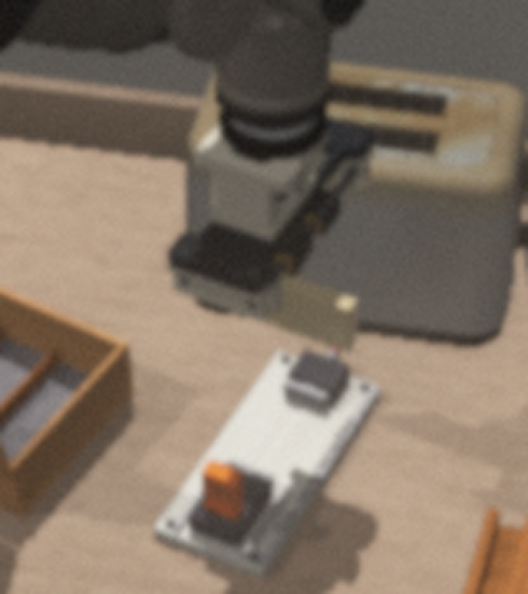

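step_arm(
  moves=[
    [-0.05,0.1,0.6,0,0,0,0],
    [0,0,0.6,0,0,0,0],
    [0,0,0.6,0,0,0,0],
    [0,0,0.6,0,0,0,0],
    [0,0,0.6,0,0,0,0],
    [0,0,0.6,0,0,0,0],
    [0,0,0.6,0,0,0,0],
    [0,0,0.5,0,0,0,0],
    [0,0,0.4,0,0,0,0],
    [0,0,0.3,0,0,0,0],
  ],
)

```text
time_s: 58.65
position: [0.5467, 0.0175, 0.0409]
eef_rot: [0.71, 0.704, 0.0, -0.0]
wrist_force: [-0.4, 0.8, -2.2]
grip_width: 0.0138
```

step_arm(
  moves=[
    [0,0,0.1,0,0,0,0],
    [0,0,0.05,0,0,0,0],
    [0,0,0.05,0,0,0,0],
    [0,0,0.04,0,0,0,0],
    [0,0,0,0,0,0,0],
    [0,0,0,0,0,0,0],
    [0,0,0,0,0,0,0],
    [0,0,0,0,0,0,0],
    [0,0,0,0,0,0,0],
    [0,0,0,0,0,0,0],
  ],
)

```text
time_s: 59.9
position: [0.5467, 0.0175, 0.0355]
eef_rot: [0.71, 0.704, 0.0, -0.0]
wrist_force: [0.6, -0.1, -2.9]
grip_width: 0.0138
```

step_arm(
  moves=[
    [0,0,0.03,0,0,0,0],
    [0,0,0.03,0,0,0,0],
    [0,0,0,0,0,0,0],
    [0,0,0,0,0,0,0],
    [0,0,0,0,0,0,0],
    [0,0,0,0,0,0,0],
    [0,0,0,0,0,0,0],
    [0,0,0,0,0,0,0],
    [0,0,0,0,0,0,0],
    [0,0,0,0,0,0,0],
  ],
)

```text
time_s: 61.15
position: [0.5468, 0.0175, 0.0354]
eef_rot: [0.71, 0.704, 0.0, 0.0]
wrist_force: [-4.8, -0.6, 10.9]
grip_width: 0.0138
```

Contact; release and move to the tab.

step_arm(
  moves=[
    [0,0,-0.02,0,0,0,0],
    [0,0,0,0,0,0,0.3],
    [0,0,0,0,0,0,0.3],
    [0,0,0,0,0,0,0.3],
    [0,0,0,0,0,0,0.3],
    [0,0,-0.3,0,0,0,0.3],
    [0,0,-0.6,0,0,0,0.3],
    [0,0,-0.8,0,0,0,0.3],
    [0,0,-0.8,0,0,0,0.35],
    [0,0,-0.8,0,0,0,0.4],
  ],
)

```text
time_s: 62.4
position: [0.5469, 0.0175, 0.1189]
eef_rot: [0.71, 0.704, 0.0, 0.001]
wrist_force: [0.3, 0.6, 0.2]
grip_width: 0.0358
```

Run:
```python
from p import *
s=cam("side");st(); crop(s,220,90,380,270,3.3,"y2")
plan([((.447,.019,.12),89.5,0.42,10)])
```

```text
t 62.45 p [0.5484 0.0174 0.1215] az 89.51 tilt [ 0.0059 -0.0005] F [ 1.93 -0.67  1.86] w 0.0363 j [-0.11  0.49  1.61  0.    1.04 -0.1 ]
[[0,-0.41,0,0,0,0,0.42],[0,-0.41,0,0,0,0,0.42],[0,-0.4,0,0,0,0,0.42],[0,-0.41,0.01,0,0,0,0.42],[0,-0.4,0,0,0,0,0.42],[0.01,-0.41,0.01,0,0,0,0.42],[0,-0.4,0,0,0,0,0.42],[0.01,-0.41,0.01,0,0,0,0.42],[0,-0.4,0,0.03,0,0,0.42],[0.01,-0.41,0.01,0.04,0,0,0.42]]
end [0.4469 0.019  0.1199] 89.51
```

View pics/y2.png

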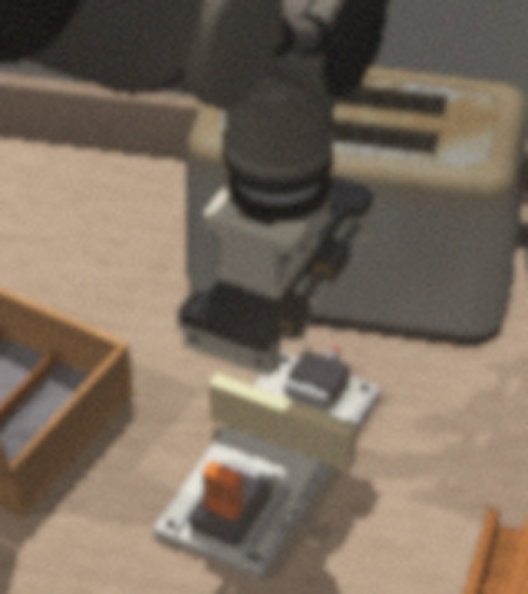

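step_arm(
  moves=[
    [0,-0.41,0,0,0,0,0.42],
    [0,-0.41,0,0,0,0,0.42],
    [0,-0.41,0,0,0,0,0.42],
    [0,-0.41,0,0,0,0,0.42],
    [0,-0.41,0,0,0,0,0.42],
    [0,-0.41,0,0,0,0,0.42],
    [0,-0.41,0,0,0,0,0.42],
    [0,-0.41,0,0,0,0,0.42],
    [0,-0.4,0,0,0,0,0.42],
    [0,-0.4,0,0,0,0,0.42],
  ],
)

```text
time_s: 63.7
position: [0.444, 0.0184, 0.117]
eef_rot: [0.71, 0.704, 0.0, 0.0]
wrist_force: [0.1, -0.7, -0.3]
grip_width: 0.0388
```

Run:
```python
from p import *
cam("top");cam("top");s=cam("side");st()
m_=hsvmask(s,(260,190,345,265),(5,150,130),(18,255,255));v,u=np.nonzero(m_);print(len(u)); W=cloud(s); k=m_>0; print(np.nanmedian(W[k],0))
```

```text
t 63.85 p [0.4444 0.0184 0.1171] az 89.49 tilt [0.0002 0.0001] F [ 0.58  1.11 -0.35] w 0.038 j [-0.13  0.33  1.89  0.    0.92 -0.12]
35
[0.44234792 0.01828297 0.0764878 ]
```

step_arm(
  moves=[
    [0,0.09,0.4,0,0,0,0.42],
    [0,0,0.4,0,0,0,0.42],
    [0,0,0.4,0,0,0,0.42],
    [0,0,0.4,0,0,0,0.42],
    [0,0,0.4,0,0,0,0.42],
    [0,0,0.4,0,0,0,0.42],
    [0,0,0.4,0,0,0,0.42],
    [0,0,0.15,0,0,0,0.42],
    [0,0,0,0,0,0,0.42],
    [0,0,0,0,0,0,0.42],
  ],
)

```text
time_s: 65.1
position: [0.4472, 0.0184, 0.0435]
eef_rot: [0.71, 0.704, 0.0, 0.0]
wrist_force: [0.3, -0.6, -0.5]
grip_width: 0.0385
```

step_arm(
  moves=[
    [0,0,0,0,0,0,0],
    [0,0,0,0,0,0,0],
    [0,0,0,0,0,0,0],
    [0,0,0,0,0,0,0],
    [0,0,0,0,0,0,0],
    [0,0,0,0,0,0,0],
    [0,0,0,0,0,0,0],
    [0,0,0,0,0,0,0],
    [0,0,0,0,0,0,0],
    [0,0,0,0,0,0,0],
  ],
)

```text
time_s: 66.35
position: [0.447, 0.0184, 0.0433]
eef_rot: [0.71, 0.704, 0.0, 0.0]
wrist_force: [-1.1, 0.3, 4.5]
grip_width: 0.0159
```

Run:
```python
from p import *
st();s=cam("side");crop(s,220,90,380,270,3.3,"z2")
```

```text
t 66.35 p [0.447  0.0184 0.0433] az 89.5 tilt [0.0002 0.    ] F [-1.1   0.27  4.54] w 0.0159 j [-0.13  0.46  1.96  0.    0.72 -0.12]
```

View pics/z2.png

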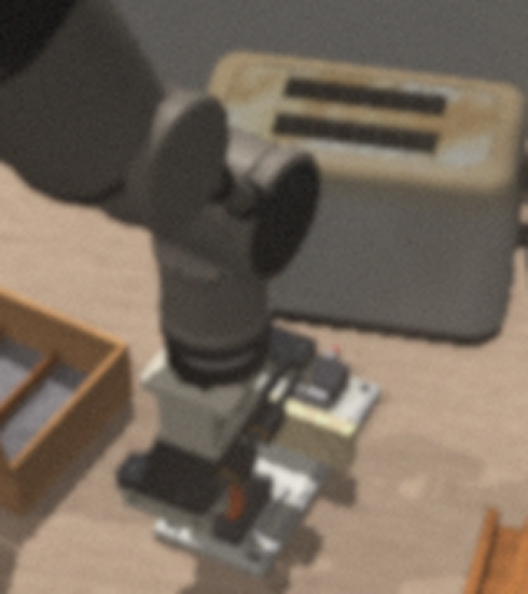

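step_arm(
  moves=[
    [0,0.1,0,0,0,0,0],
    [0,0.16,0,0,0,0,0],
    [0,0.16,0,0,0,0,0],
    [0,0.16,0,0,0,0,0],
    [0,0.16,0,0,0,0,0],
    [0,0.16,0,0,0,0,0],
    [0,0.16,0,0,0,0,0],
    [0,0.16,0,0,0,0,0],
    [0,0.16,0,0,0,0,0],
    [0,0.16,0,0,0,0,0],
  ],
)

```text
time_s: 67.65
position: [0.4856, 0.0181, 0.0433]
eef_rot: [0.71, 0.704, 0.0, 0.0]
wrist_force: [-0.3, -0.0, 5.3]
grip_width: 0.0159
```

step_arm(
  moves=[
    [0,0.16,0,0,0,0,0],
    [0,0.16,0,0,0,0,0],
    [0,0.16,0,0,0,0,0],
    [0,0.16,0,0,0,0,0],
    [0,0.16,0,0,0,0,0],
    [0,0.16,0,0,0,0,0],
    [0,0.1,0,0,0,0,0],
    [0,0.1,0,0,0,0,0],
    [0,0.08,0,0,0,0,0],
    [0,0.08,0,0,0,0,0],
  ],
)

```text
time_s: 68.9
position: [0.5182, 0.0179, 0.0433]
eef_rot: [0.71, 0.704, -0.0, -0.0]
wrist_force: [-3.0, 0.1, 6.7]
grip_width: 0.0154
```

step_arm(
  moves=[
    [0,0.08,0,0,0,0,0],
    [0,0.08,0,0,0,0,0],
    [0,0.04,0,0,0,0,0],
    [0,0.04,0,0,0,0,0],
    [0,0,0,0,0,0,0],
    [0,0,0,0,0,0,0],
    [0,0,0,0,0,0,0],
    [0,0,0,0,0,0,0],
    [0,0,0,0,0,0,0],
    [0,0,0,0,0,0,0],
  ],
)

```text
time_s: 70.15
position: [0.5244, 0.0178, 0.0433]
eef_rot: [0.71, 0.704, 0.0, -0.0]
wrist_force: [-1.7, 0.3, 5.3]
grip_width: 0.0158
```

Run:
```python
from b import *
st();button();st()
```

```text
t 70.15 p [0.5244 0.0178 0.0433] az 89.5 tilt [-0.0001  0.0002] F [-1.71  0.3   5.28] w 0.0158 j [-0.11  0.56  1.75  0.    0.83 -0.1 ]
side [[-0.04 -0.16  0.  ]] [139.  321.4 195. ]
top [[ 1.09 -0.3   0.  ]] [774.  277.1 187.7]
t 70.25 p [0.5244 0.0178 0.0433] az 89.5 tilt [0.     0.0002] F [-0.97  1.05  5.5 ] w 0.0159 j [-0.11  0.56  1.75  0.    0.83 -0.1 ]
```

step_arm(
  moves=[
    [0,0.06,0,0,0,0,0],
    [0,0.06,0,0,0,0,0],
    [0,0.04,0,0,0,0,0],
    [0,0.04,0,0,0,0,0],
    [0,0.04,0,0,0,0,0],
    [0,0.04,0,0,0,0,0],
    [0,0.03,0,0,0,0,0],
    [0,0,0,0,0,0,0],
    [0,0,0,0,0,0,0],
    [0,0,0,0,0,0,0],
  ],
)

```text
time_s: 71.5
position: [0.531, 0.0177, 0.0433]
eef_rot: [0.71, 0.704, -0.001, -0.001]
wrist_force: [-5.3, 1.8, 8.0]
grip_width: 0.0163
```

Run:
```python
from b import *
st();button();st()
```

```text
t 71.5 p [0.531  0.0177 0.0433] az 89.51 tilt [-0.0022  0.0002] F [-5.32  1.77  7.97] w 0.0163 j [-0.11  0.57  1.73 -0.    0.85 -0.1 ]
side [[ 3.24 -0.59  0.  ]] [124.  322.  194.3]
top [[ 4.16 -0.07  0.  ]] [773.  277.  186.4]
t 71.6 p [0.5311 0.0178 0.0433] az 89.5 tilt [-0.0022  0.0002] F [-5.76  0.05  8.64] w 0.0157 j [-0.11  0.57  1.73  0.    0.85 -0.1 ]
```

step_arm(
  moves=[
    [0,0.04,0,0,0,0,0],
    [0,0.03,0,0,0,0,0],
    [0,0,0,0,0,0,0],
    [0,0,0,0,0,0,0],
    [0,0,0,0,0,0,0],
    [0,0,0,0,0,0,0],
    [0,0,0,0,0,0,0],
    [0,0,0,0,0,0,0],
    [0,0,0,0,0,0,0],
    [0,0,0,0,0,0,0],
  ],
)

```text
time_s: 72.85
position: [0.5325, 0.0178, 0.0433]
eef_rot: [0.71, 0.704, -0.001, -0.001]
wrist_force: [-6.9, 0.1, 9.5]
grip_width: 0.016
```

Run:
```python
from b import *
st();button();st()
```

```text
t 72.85 p [0.5325 0.0178 0.0433] az 89.51 tilt [-0.0027  0.0002] F [-6.88  0.11  9.55] w 0.016 j [-0.11  0.57  1.72 -0.    0.85 -0.1 ]
side [[ 5.37 -1.11  0.  ]] [118.  322.5 193.9]
top [[ 4.99 -0.25  0.  ]] [794.  277.1 186.1]
t 72.95 p [0.5325 0.0178 0.0433] az 89.51 tilt [-0.0027  0.0002] F [-6.78 -0.33  9.1 ] w 0.016 j [-0.11  0.57  1.72 -0.    0.85 -0.1 ]
```

step_arm(
  moves=[
    [0,0,0,0,0,0,0],
    [0,0,0,0,0,0,0],
    [0,0,0,0,0,0,0],
    [0,0,0,0,0,0,0],
    [0,0,0,0,0,0,0],
    [0,0,0,0,0,0,0],
    [0,-0.1,0,0,0,0,0],
    [0,-0.1,0,0,0,0,0],
    [0,-0.16,0,0,0,0,0],
    [0,-0.2,0,0,0,0,0],
  ],
)

```text
time_s: 74.2
position: [0.5201, 0.0178, 0.0433]
eef_rot: [0.71, 0.704, 0.0, 0.0]
wrist_force: [1.0, 0.7, 4.5]
grip_width: 0.0158
```

step_arm(
  moves=[
    [0,-0.26,0,0,0,0,0],
    [0,-0.26,0,0,0,0,0],
    [0,-0.26,0,0,0,0,0],
    [0,-0.26,0,0,0,0,0],
    [0,-0.26,0,0,0,0,0],
    [0,-0.26,0,0,0,0,0],
    [0,-0.26,0,0,0,0,0],
    [0,-0.26,0,0,0,0,0],
    [0,-0.26,0,0,0,0,0],
    [0,-0.26,0,0,0,0,0],
  ],
)

```text
time_s: 75.45
position: [0.4545, 0.0183, 0.0433]
eef_rot: [0.71, 0.704, 0.0, 0.0]
wrist_force: [0.5, 1.7, 5.3]
grip_width: 0.0159
```

step_arm(
  moves=[
    [0,-0.1,0,0,0,0,0],
    [0,-0.08,0,0,0,0,0],
    [0,-0.06,0,0,0,0,0],
    [0,-0.04,0,0,0,0,0],
    [0,-0.04,0,0,0,0,0],
    [0,-0.04,0,0,0,0,0],
    [0,0,0,0,0,0,0],
    [0,0,0,0,0,0,0],
    [0,0,0,0,0,0,0],
    [0,0,0,0,0,0,0],
  ],
)

```text
time_s: 76.7
position: [0.4466, 0.0183, 0.0433]
eef_rot: [0.71, 0.704, 0.001, 0.001]
wrist_force: [4.9, 1.4, 3.5]
grip_width: 0.0157
```

Back on its stop. Release and go up.

step_arm(
  moves=[
    [0,0,0,0,0,0,0.4],
    [0,0,0,0,0,0,0.4],
    [0,0,0,0,0,0,0.4],
    [0,0,-0.2,0,0,0,0.4],
    [0,0,-0.6,0,0,0,0.4],
    [0,0,-0.8,0,0,0,0.4],
    [0,0,-0.8,0,0,0,0.4],
    [0,0,-0.8,0,0,0,0.4],
    [0,0,-0.8,0,0,0,0.4],
    [0,0,-0.6,0,0,0,0.4],
  ],
)

```text
time_s: 77.95
position: [0.4459, 0.0184, 0.1594]
eef_rot: [0.71, 0.704, 0.0, 0.0]
wrist_force: [-0.1, -0.2, -0.2]
grip_width: 0.0369
```

Run:
```python
from b import *
import m
st()
s=cam("top"); crop(s,80,140,440,330,2.2,"A1"); print(m.stonebig(s,(250,180,310,250),*m.CR,.058))
s=cam("side"); crop(s,100,60,440,300,2.3,"A2"); W=cloud(s); k=hsvmask(s,(260,180,345,265),(5,150,130),(18,255,255))>0; print(k.sum(),np.nanmedian(W[k],0)); st()
plan([((.585,.017,.12),89.5,.35,10)])
```

```text
t 77.95 p [0.4459 0.0184 0.1594] az 89.5 tilt [ 0.0009 -0.0001] F [-0.1  -0.16 -0.19] w 0.0369 j [-0.13  0.27  1.83  0.    1.04 -0.12]
(np.int32(317), array([586. ,  14.3]), array([ 14.5, 126.6]), 0.4)
43 [0.44246603 0.0160416  0.07569434]
t 78.05 p [0.4467 0.0183 0.1598] az 89.5 tilt [ 0.0033 -0.0004] F [-0.11 -0.51  0.16] w 0.0366 j [-0.13  0.27  1.83  0.    1.04 -0.12]
[[0,0.55,0.16,0,0,0,0.35],[0,0.55,0.16,0,0,0,0.35],[0,0.55,0.16,0,0,0,0.35],[0,0.55,0.16,0,0,0,0.35],[0,0.55,0.16,0,0,0,0.35],[0,0.56,0.16,0,0,0,0.35],[0,0.55,0.16,0,0,0,0.35],[0,0.56,0.16,0,0,0,0.35],[0,0.55,0.17,0,0,0,0.35],[0,0.56,0.16,0.04,0,0,0.35]]
end [0.5851 0.0171 0.12  ] 89.5
```

View pics/A1.png

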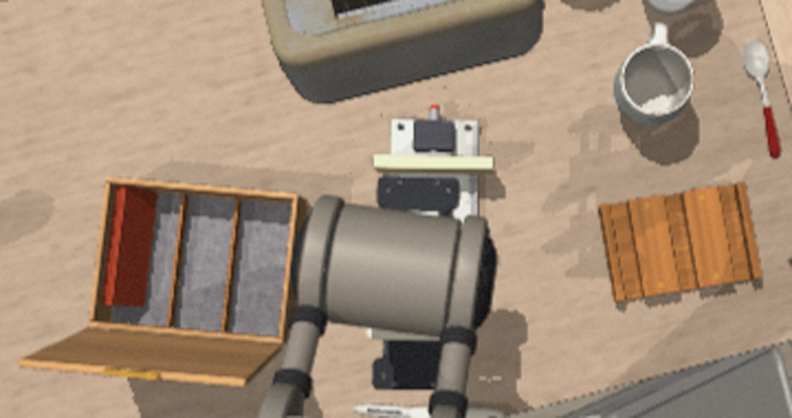

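View pics/A2.png

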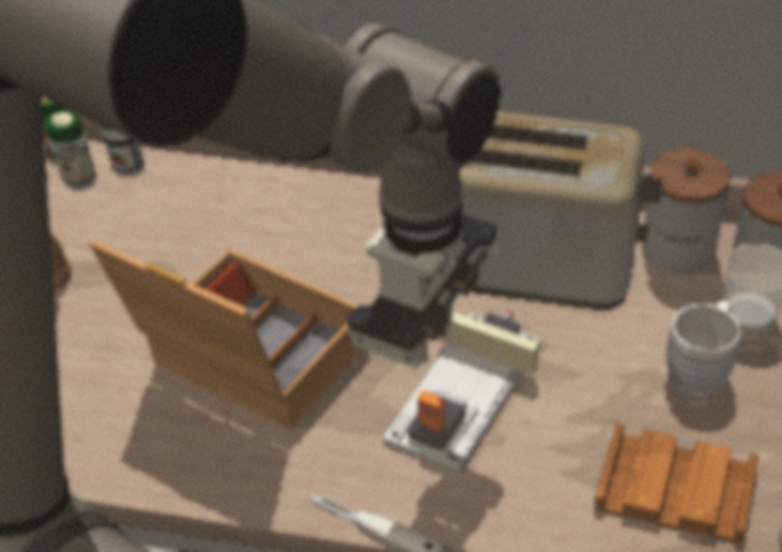

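step_arm(
  moves=[
    [0,0.55,0.15,0,0,0,0.35],
    [0,0.55,0.15,0,0,0,0.35],
    [0,0.55,0.15,0,0,0,0.35],
    [0,0.55,0.15,0,0,0,0.35],
    [0,0.55,0.15,0,0,0,0.35],
    [0,0.55,0.15,0,0,0,0.35],
    [0,0.55,0.15,0,0,0,0.35],
    [0,0.55,0.15,0,0,0,0.35],
    [0,0.55,0.15,0,0,0,0.35],
    [0,0.55,0.15,0,0,0,0.35],
  ],
)

```text
time_s: 79.3
position: [0.5843, 0.0172, 0.1205]
eef_rot: [0.71, 0.704, 0.0, -0.0]
wrist_force: [0.4, -0.2, 0.1]
grip_width: 0.0323
```

Run:
```python
from p import *
s=cam("top");W=cloud(s);import m
k=(hsvmask(s,(110,200,200,310),*m.RD)>0); P=W[k]; print(k.sum(),np.round(np.nanpercentile(P,[2,50,98],axis=0),3))
cam("side");st()
```

```text
963 [[0.432 0.329 0.014]
 [0.489 0.345 0.04 ]
 [0.551 0.367 0.053]]
t 79.4 p [0.5846 0.0171 0.1201] az 89.5 tilt [0.0001 0.0001] F [-0.28  0.51 -0.66] w 0.0321 j [-0.1   0.55  1.5   0.    1.09 -0.09]
```

step_arm(
  moves=[
    [0,0,0.4,0,0,0,0.35],
    [0,0,0.5,0,0,0,0.35],
    [0,0,0.5,0,0,0,0.35],
    [0,0,0.5,0,0,0,0.35],
    [0,0,0.5,0,0,0,0.35],
    [0,0,0.4,0,0,0,0.35],
    [0,0,0.3,0,0,0,0.35],
    [0,0,0.22,0,0,0,0.35],
    [0,0,0,0,0,0,0.35],
    [0,0,0,0,0,0,0.35],
  ],
)

```text
time_s: 80.65
position: [0.5837, 0.0172, 0.0381]
eef_rot: [0.71, 0.704, 0.0, 0.0]
wrist_force: [0.2, -0.3, -0.2]
grip_width: 0.0318
```

Run:
```python
from p import *
st();s=cam("side");crop(s,220,90,380,270,3.3,"B2")
```

```text
t 80.65 p [0.5837 0.0172 0.0381] az 89.5 tilt [0.0007 0.    ] F [ 0.19 -0.26 -0.17] w 0.0318 j [-0.1   0.65  1.58  0.    0.91 -0.09]
```

View pics/B2.png

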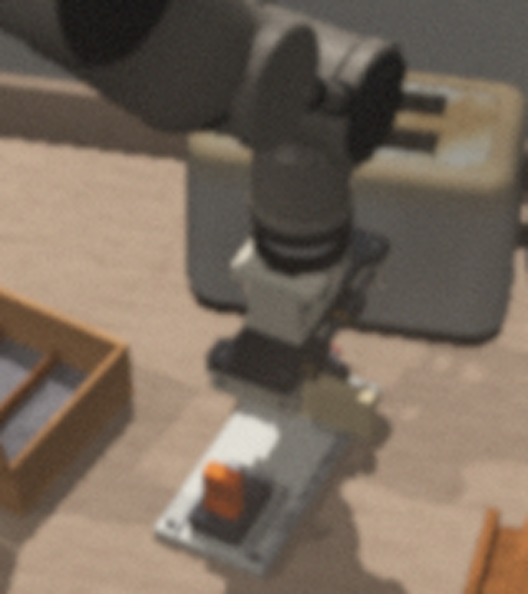

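step_arm(
  moves=[
    [0,0.05,0.06,0,0,0,0.35],
    [0,0,0,0,0,0,0],
    [0,0,0,0,0,0,0],
    [0,0,0,0,0,0,0],
    [0,0,0,0,0,0,0],
    [0,0,-0.2,0,0,0,0],
    [0,0,-0.4,0,0,0,0],
    [0,0,-0.6,0,0,0,0],
    [0,0,-0.8,0,0,0,0],
    [0,0,-0.8,0,0,0,0],
  ],
)

```text
time_s: 81.95
position: [0.5848, 0.0172, 0.1079]
eef_rot: [0.71, 0.704, 0.0, 0.0]
wrist_force: [-0.2, -0.5, -1.5]
grip_width: 0.0138
```

Run:
```python
from p import *
s=cam("side");st();crop(s,220,90,380,270,3.3,"C2")
```

```text
t 82.0 p [0.5863 0.0171 0.1108] az 89.5 tilt [ 0.0056 -0.0005] F [0.9  0.81 0.34] w 0.0138 j [-0.1   0.56  1.51  0.    1.06 -0.09]
```

View pics/C2.png

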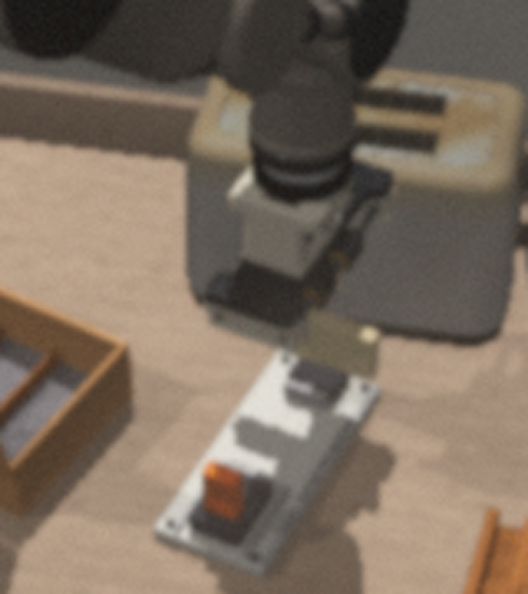

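Run:
```python
from p import *
plan([((.5,.02,.2),89.5,0,5),((.475,.08,.25),112,0,5),((.473,.210,.25),162,0,10),((.473,.21,.14),175.4,0,10)])
```

```text
[[0.02,-0.69,-0.72,0,0,0,0],[0.02,-0.69,-0.72,0,0,0,0],[0.02,-0.68,-0.72,0,0,0,0],[0.01,-0.69,-0.71,0.03,0,0,0],[0.02,-0.69,-0.72,0.03,0,0,0],[0.48,-0.2,-0.4,0,0,-0.9,0],[0.49,-0.17,-0.4,0,0,-0.9,0],[0.5,-0.13,-0.4,0,0,-0.9,0],[0.51,-0.08,-0.4,0,0,-0.9,0],[0.52,-0.05,-0.4,0,0,-0.9,0]]
[[0.49,0.19,0,0,0,-1,0],[0.47,0.23,0,0,0,-1,0],[0.44,0.27,0,0,0,-1,0],[0.42,0.31,0,0,0,-1,0],[0.39,0.34,0,0,0,-1,0],[0.36,0.37,0,0,0,-1,0],[0.33,0.4,0,0,0,-1,0],[0.29,0.43,0,0,0,-1,0],[0.25,0.46,0,0,0,-1,0],[0.21,0.48,0,0,0,-1,0]]
[[0,0,0.44,0,0,-0.27,0],[0,0,0.44,0,0,-0.27,0],[0,0,0.44,0,0,-0.27,0],[0,0,0.44,0,0,-0.27,0],[0,0,0.44,0,0,-0.27,0],[0,0,0.44,0,0,-0.27,0],[0,0,0.44,0,0,-0.26,0],[0,0,0.44,0,0,-0.27,0],[0,0,0.44,0,0,-0.26,0],[0,0,0.44,0,0,-0.27,0]]
end [0.473 0.21  0.14 ] 175.4
```

step_arm(
  moves=[
    [0,-0.7,-0.7,0,0,0,0],
    [0,-0.7,-0.7,0,0,0,0],
    [0,-0.7,-0.7,0,0,0,0],
    [0,-0.7,-0.7,0,0,0,0],
    [0,-0.7,-0.7,0,0,0,0],
    [0.5,-0.2,-0.45,0,0,-0.9,0],
    [0.5,-0.15,-0.45,0,0,-0.9,0],
    [0.5,-0.15,-0.45,0,0,-0.9,0],
    [0.5,-0.1,-0.45,0,0,-0.9,0],
    [0.5,-0.05,-0.45,0,0,-0.9,0],
  ],
)

```text
time_s: 83.25
position: [0.4716, 0.078, 0.2508]
eef_rot: [0.558, 0.83, 0.0, 0.0]
wrist_force: [0.2, 0.7, -1.7]
grip_width: 0.0135
```

step_arm(
  moves=[
    [0.5,0.2,0,0,0,-1,0],
    [0.45,0.25,0,0,0,-1,0],
    [0.45,0.25,0,0,0,-1,0],
    [0.4,0.3,0,0,0,-1,0],
    [0.4,0.35,0,0,0,-1,0],
    [0.35,0.35,0,0,0,-1,0],
    [0.35,0.4,0,0,0,-1,0],
    [0.3,0.45,0,0,0,-1,0],
    [0.25,0.45,0,0,0,-1,0],
    [0.2,0.5,0,0,0,-1,0],
  ],
)

```text
time_s: 84.5
position: [0.47, 0.2085, 0.2504]
eef_rot: [0.155, 0.988, 0.0, 0.0]
wrist_force: [0.4, 0.6, -1.7]
grip_width: 0.0135
```

Run:
```python
from p import *
cam("top");s=cam("top");st();crop(s,80,150,320,330,3.2,"D1");s=cam("side");crop(s,100,30,340,260,2.5,"D2")
plan([((.473,.21,.14),175.4,0,10)])
```

```text
t 84.6 p [0.47   0.209  0.2503] az 162.11 tilt [0.0005 0.0006] F [-0.28 -0.88 -2.21] w 0.0139 j [ 0.27  0.3   1.51  0.    1.32 -0.99]
[[-0.01,0.01,0.44,0,0,-0.27,0],[-0.01,0.01,0.44,0,0,-0.27,0],[-0.01,0.01,0.44,0,0,-0.27,0],[-0.01,0.01,0.44,0,0,-0.27,0],[-0.01,0.01,0.44,0,0,-0.27,0],[-0.01,0.01,0.44,0,0,-0.27,0],[-0.01,0.01,0.44,0,0,-0.27,0],[-0.01,0.01,0.44,0,0,-0.27,0],[-0.01,0.01,0.44,0,0,-0.26,0],[-0.01,0,0.45,0,0,-0.27,0]]
end [0.4729 0.21   0.1399] 175.42
```

View pics/D1.png

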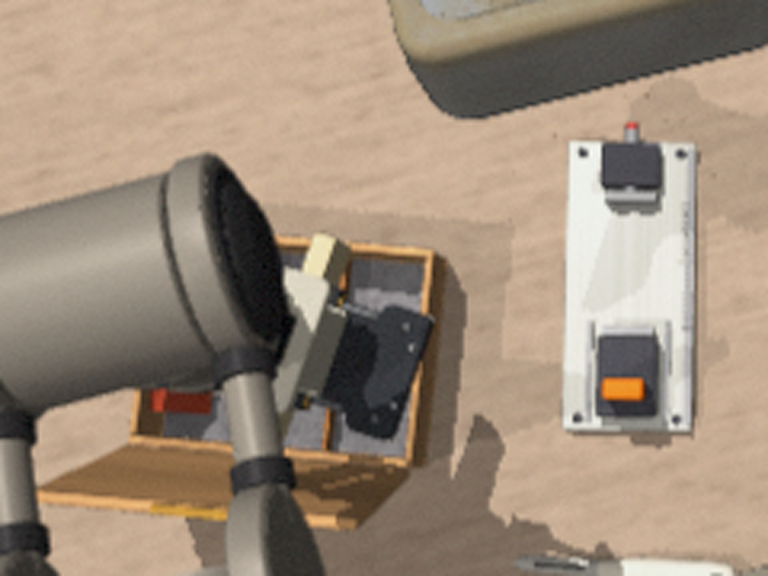

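View pics/D2.png

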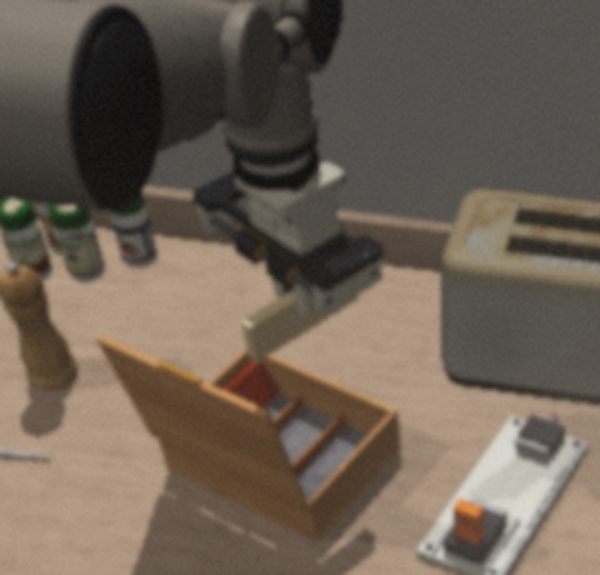

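step_arm(
  moves=[
    [0,0,0.45,0,0,-0.3,0],
    [0,0,0.45,0,0,-0.3,0],
    [0,0,0.45,0,0,-0.3,0],
    [0,0,0.45,0,0,-0.3,0],
    [0,0,0.45,0,0,-0.3,0],
    [0,0,0.45,0,0,-0.3,0],
    [0,0,0.45,0,0,-0.3,0],
    [0,0,0.45,0,0,-0.3,0],
    [0,0,0.45,0,0,-0.25,0],
    [0,0,0.4,0,0,0,0],
  ],
)

```text
time_s: 85.9
position: [0.4701, 0.2081, 0.138]
eef_rot: [0.041, 0.999, -0.0, -0.0]
wrist_force: [-0.5, -0.8, -2.5]
grip_width: 0.0136
```

Run:
```python
from p import *
cam("side");s=cam("side");st();crop(s,100,30,340,260,2.5,"E2");s=cam("top");crop(s,80,150,320,330,3.2,"E1")
plan([((.473,.21,.04),175.4,0,10)])
```

```text
t 86.0 p [0.4695 0.2079 0.1375] az 175.24 tilt [-0.0021 -0.0005] F [ 0.39 -0.81 -1.91] w 0.0137 j [ 0.27  0.41  1.68  0.    1.05 -1.22]
[[-0.01,0.01,0.39,0,0,0,0],[-0.01,0.01,0.39,0,0,0,0],[-0.01,0.01,0.39,0,0,0,0],[-0.01,0.01,0.39,0,0,0,0],[-0.01,0.01,0.39,0,0,0,0],[-0.01,0.01,0.4,0,0,0,0],[-0.02,0.01,0.39,0,0,0,0],[-0.01,0.01,0.4,0,0,0,0],[-0.02,0,0.39,0,0,0,0],[-0.01,0.01,0.4,0,0,-0.03,0]]
end [0.473 0.21  0.04 ] 175.39
```

View pics/E2.png

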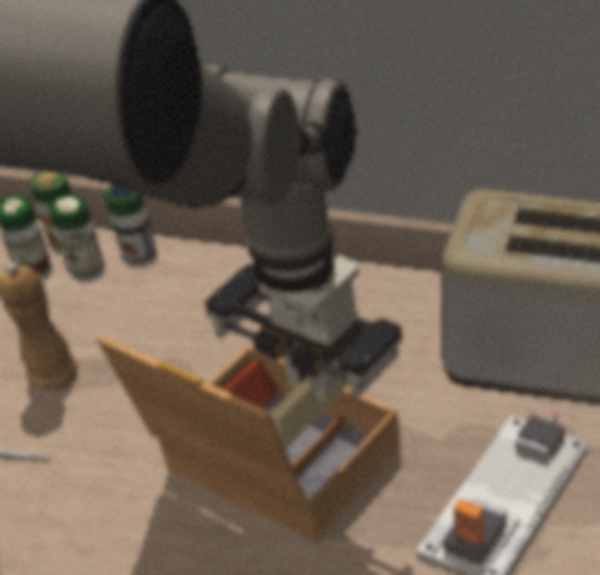

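View pics/E1.png

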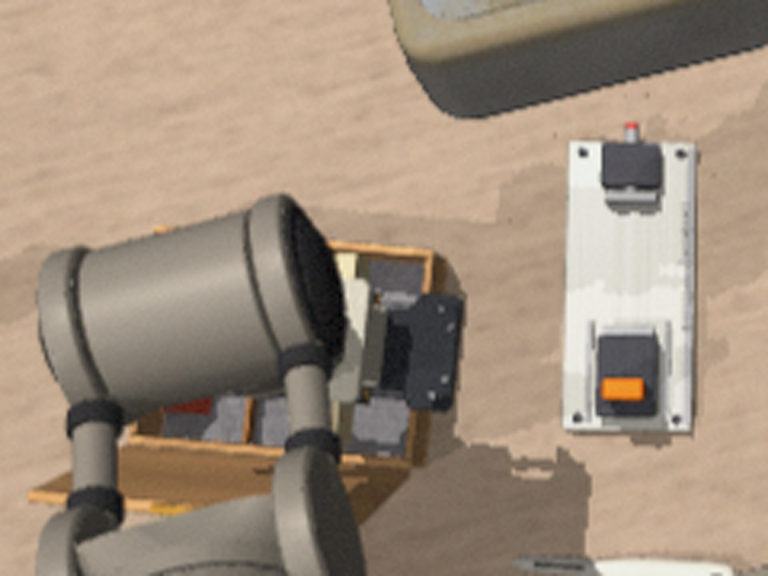

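step_arm(
  moves=[
    [-0.12,0.04,0.4,0,0,0,0],
    [0,0,0.4,0,0,0,0],
    [0,0,0.4,0,0,0,0],
    [0,0,0.4,0,0,0,0],
    [0,0,0.4,0,0,0,0],
    [0,0,0.4,0,0,0,0],
    [0,0,0.4,0,0,0,0],
    [0,0,0.4,0,0,0,0],
    [0,0,0.4,0,0,0,0],
    [0,0,0.3,0,0,0,0],
  ],
)

```text
time_s: 87.3
position: [0.4731, 0.2088, 0.0405]
eef_rot: [0.041, 0.999, -0.0, -0.0]
wrist_force: [-0.2, -0.4, -1.7]
grip_width: 0.0139
```

step_arm(
  moves=[
    [0,0,0.1,0,0,0,0],
    [0,0,0.1,0,0,0,0],
    [0,0,0.1,0,0,0,0],
    [0,0,0.05,0,0,0,0],
    [0,0,0,0,0,0,0],
    [0,0,0,0,0,0,0],
    [0,0,0,0,0,0,0],
    [0,0,0,0,0,0,0],
    [0,0,0,0,0,0,0],
    [0,0,0,0,0,0,0],
  ],
)

```text
time_s: 88.55
position: [0.4732, 0.2089, 0.0325]
eef_rot: [0.041, 0.999, 0.0, 0.0]
wrist_force: [0.1, -0.3, -1.9]
grip_width: 0.0139
```

step_arm(
  moves=[
    [0,0,0.04,0,0,0,0],
    [0,0,0.04,0,0,0,0],
    [0,0,0.02,0,0,0,0],
    [0,0,0,0,0,0,0],
    [0,0,0,0,0,0,0],
    [0,0,0,0,0,0,0],
    [0,0,0,0,0,0,0],
    [0,0,0,0,0,0,0],
    [0,0,0,0,0,0,0],
    [0,0,0,0,0,0,0],
  ],
)

```text
time_s: 89.8
position: [0.4732, 0.2089, 0.0302]
eef_rot: [0.041, 0.999, 0.0, 0.0]
wrist_force: [-1.9, -0.7, 6.0]
grip_width: 0.014
```

Run:
```python
from p import *
s=cam("side");st();crop(s,100,30,340,260,2.5,"F2")
```

```text
t 89.85 p [0.4732 0.2089 0.0303] az 175.25 tilt [0.0002 0.0002] F [-2.9  -0.42  5.53] w 0.0137 j [ 0.27  0.57  1.78  0.    0.79 -1.22]
```

View pics/F2.png

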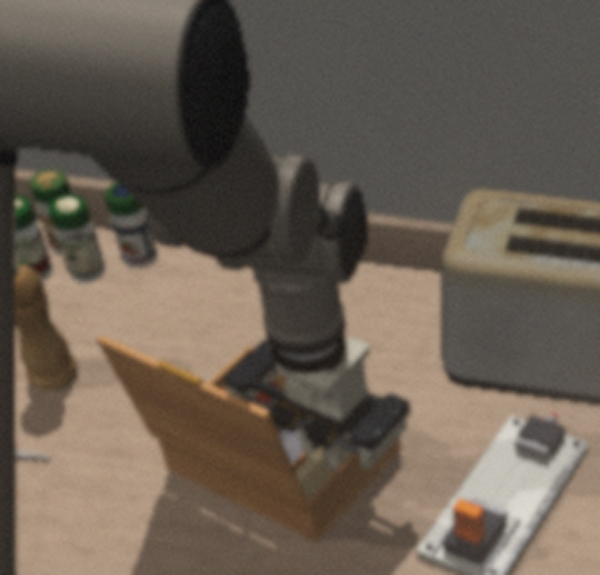

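Stone is on the case floor. Release and rise.

step_arm(
  moves=[
    [0,0,0,0,0,0,0.26],
    [0,0,0,0,0,0,0.26],
    [0,0,0,0,0,0,0.26],
    [0,0,-0.2,0,0,0,0.26],
    [0,0,-0.6,0,0,0,0.26],
    [0,0,-0.8,0,0,0,0.26],
    [0,0,-1,0,0,0,0.26],
    [0,0,-1,0,0,0,0.2],
    [0,0,-1,0,0,0,0.1],
    [0,0,-1,0,0,0,0],
  ],
)

```text
time_s: 91.1
position: [0.4733, 0.2089, 0.1721]
eef_rot: [0.041, 0.999, 0.0, 0.001]
wrist_force: [0.4, -0.5, -0.4]
grip_width: 0.0038
```

step_arm(
  moves=[
    [0,-0.5,-1,0,0,0,0],
    [0,-0.5,-1,0,0,0,0],
    [0,-0.5,-1,0,0,0,0],
    [0,-0.5,-1,0,0,0,0],
    [0,-0.5,-1,0,0,0,0],
    [0,-0.5,-1,0,0,0,0],
    [0,-1,0,0,0,0,0],
    [0,-1,0,0,0,0,0],
    [0,-1,0,0,0,0,0],
    [0,-1,0,0,0,0,0],
  ],
)

```text
time_s: 92.35
position: [0.4582, 0.0337, 0.3211]
eef_rot: [0.041, 0.999, -0.0, 0.001]
wrist_force: [0.3, 0.9, -0.6]
grip_width: 0.0003
```

Run:
```python
from p import *
cam("side");s=cam("side");st();crop(s,80,30,360,260,2.7,"G2");s=cam("top");crop(s,60,150,320,350,3,"G1")
W=cloud(s);C=W[285:325,80:225].reshape(-1,3);C=C[(C[:,2]>.08)&(C[:,2]<.26)&(C[:,0]<.41)]
A=np.c_[C[:,1:],np.ones(len(C))];print(len(C),np.linalg.lstsq(A,C[:,0],rcond=None)[0],np.round(np.nanpercentile(C,[1,50,99],axis=0),3))
T=C[C[:,2]>.215];print("edge",np.round(T.min(0),3),np.round(T.max(0),3),np.round(np.median(T,0),3))
```

```text
t 92.45 p [0.4583 0.0328 0.321 ] az 175.11 tilt [ 0.0013 -0.0006] F [0.18 0.43 0.33] w 0.0005 j [-0.1   0.16  1.51 -0.    1.47 -1.58]
1595 [ 0.08511272 -0.20112096  0.38779905] [[0.358 0.173 0.083]
 [0.377 0.291 0.177]
 [0.399 0.378 0.23 ]]
edge [0.356 0.206 0.215] [0.377 0.38  0.233] [0.366 0.29  0.224]
```

View pics/G1.png

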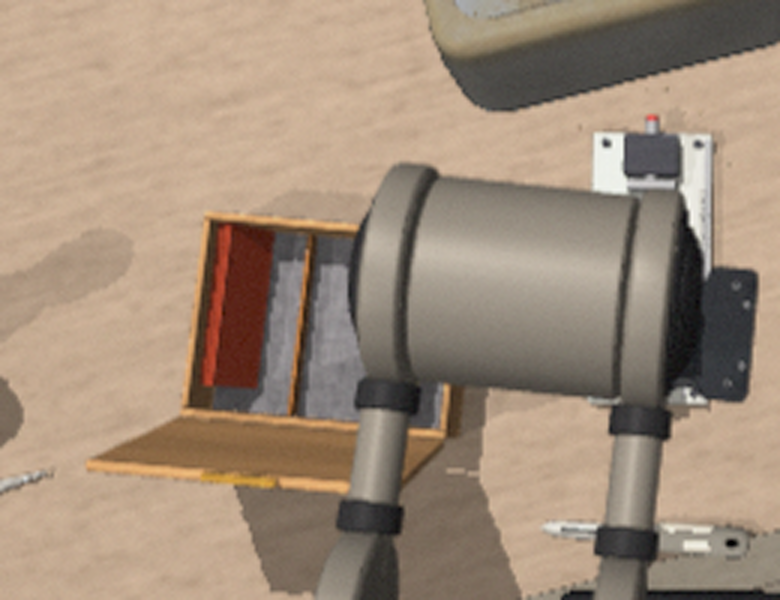

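View pics/G2.png

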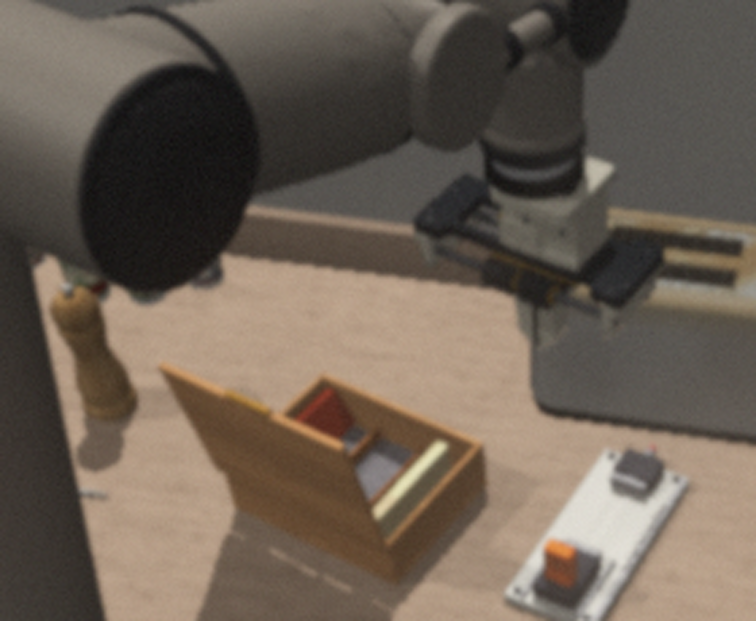

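Run:
```python
from p import *
plan([((.39,.16,.33),175.4,0,6),((.31,.283,.33),175.4,0,7),((.31,.283,.27),175.4,0,7)])
```

```text
[[0.53,0.8,-0.06,0,0,0,0],[0.53,0.8,-0.06,0,0,0,0],[0.52,0.8,-0.06,0,0,0,0],[0.53,0.8,-0.06,0,0,0,0],[0.52,0.8,-0.06,0,0,-0.03,0],[0.53,0.8,-0.06,0,0,0,0],[0.51,0.66,0,0,0,0,0],[0.51,0.66,0,0,0,0,0],[0.51,0.66,0,0,0,0,0],[0.51,0.66,0,0,0,0,0]]
[[0.52,0.67,0,0,0,0,0],[0.51,0.66,0,0,0,0,0],[0.52,0.67,-0.01,0,0,0,0],[0,0,0.34,0,0,0,0],[0,0,0.34,0,0,0,0],[0,0,0.34,0,0,0,0],[0,0,0.35,0,0,0,0],[0,0,0.34,0,0,0,0],[0,0,0.35,0,0,0,0],[0,-0.01,0.34,0,0,0,0]]
end [0.3101 0.2829 0.27  ] 175.28
```

step_arm(
  moves=[
    [0.5,0.8,-0.05,0,0,0,0],
    [0.5,0.8,-0.05,0,0,0,0],
    [0.5,0.8,-0.05,0,0,0,0],
    [0.5,0.8,-0.05,0,0,0,0],
    [0.5,0.8,-0.05,0,0,0,0],
    [0.5,0.8,-0.05,0,0,0,0],
    [0.5,0.65,0,0,0,0,0],
    [0.5,0.65,0,0,0,0,0],
    [0.5,0.65,0,0,0,0,0],
    [0.5,0.65,0,0,0,0,0],
  ],
)

```text
time_s: 93.75
position: [0.3485, 0.2305, 0.3281]
eef_rot: [0.041, 0.999, 0.0, 0.0]
wrist_force: [0.4, 0.0, -0.3]
grip_width: 0.0006
```

step_arm(
  moves=[
    [0.5,0.65,0,0,0,0,0],
    [0.5,0.65,0,0,0,0,0],
    [0.5,0.65,0,0,0,0,0],
    [0.3,0,0,0,0,0,0],
    [0,0,0.3,0,0,0,0],
    [0,0,0.3,0,0,0,0],
    [0,0,0.3,0,0,0,0],
    [0,0,0.3,0,0,0,0],
    [0,0,0,0,0,0,0],
    [0,0,0,0,0,0,0],
  ],
)

```text
time_s: 95.0
position: [0.3089, 0.2815, 0.2976]
eef_rot: [0.042, 0.999, 0.0, 0.0]
wrist_force: [0.3, 0.5, 0.7]
grip_width: 0.0003
```

Run:
```python
from p import *
s=cam("side");st();crop(s,80,30,360,260,2.7,"H2");s=cam("top");crop(s,60,150,320,350,3,"H1")
```

```text
t 95.05 p [0.3089 0.2815 0.2977] az 175.24 tilt [0.0004 0.0003] F [-0.61 -0.03 -0.73] w 0.0003 j [ 0.56  0.09  1.66  0.    1.4  -0.93]
```

View pics/H2.png

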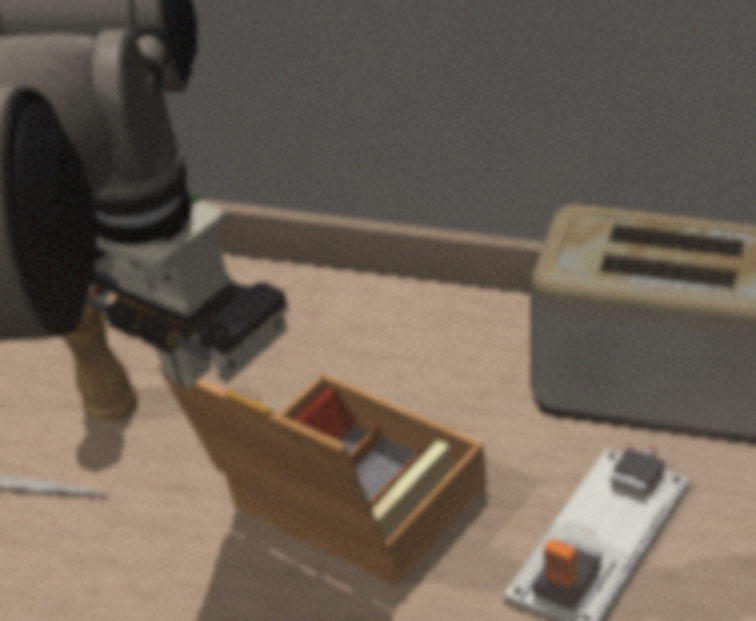

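View pics/H1.png

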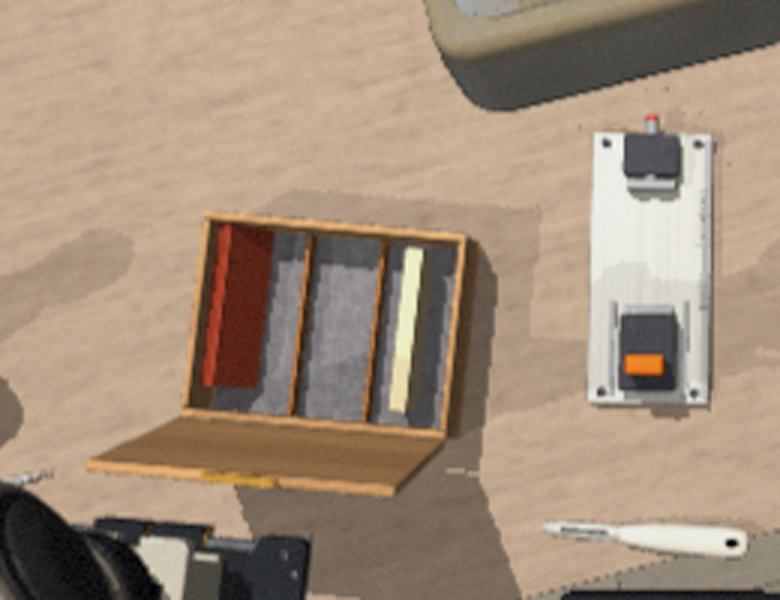

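step_arm(
  moves=[
    [0,0,0.55,0,0,0,0],
    [0,0,0.55,0,0,0,0],
    [0,0,0.55,0,0,0,0],
    [0,0,0.55,0,0,0,0],
    [0,0,0.55,0,0,0,0],
    [0,0,0.55,0,0,0,0],
    [0,0,0.55,0,0,0,0],
    [0,0,0.5,0,0,0,0],
    [0,0,0.35,0,0,0,0],
    [0,0,0,0,0,0,0],
  ],
)

```text
time_s: 96.35
position: [0.3084, 0.2813, 0.1794]
eef_rot: [0.041, 0.999, -0.0, -0.001]
wrist_force: [0.1, -0.3, 0.5]
grip_width: 0.0001
```

step_arm(
  moves=[
    [-0.2,0,0,0,0,0,0],
    [-0.3,0,0,0,0,0,0],
    [-0.3,0,0,0,0,0,0],
    [-0.2,0,0,0,0,0,0],
    [-0.2,0,0,0,0,0,0],
    [-0.2,0,0,0,0,0,0],
    [-0.2,0,0,0,0,0,0],
    [-0.2,0,0,0,0,0,0],
    [-0.2,0,0,0,0,0,0],
    [0,0,0,0,0,0,0],
  ],
)

```text
time_s: 97.6
position: [0.3589, 0.2773, 0.1799]
eef_rot: [0.042, 0.999, 0.0, 0.0]
wrist_force: [-0.1, -0.1, -0.1]
grip_width: 0.0005
```

Run:
```python
from p import *
s=cam("side");st();crop(s,80,30,360,260,2.7,"I2")
```

```text
t 97.65 p [0.3586 0.2773 0.1799] az 175.24 tilt [-0.0001  0.0001] F [-0.39  0.25 -0.89] w 0.0001 j [ 0.49  0.26  1.78  0.    1.1  -1.  ]
```

View pics/I2.png

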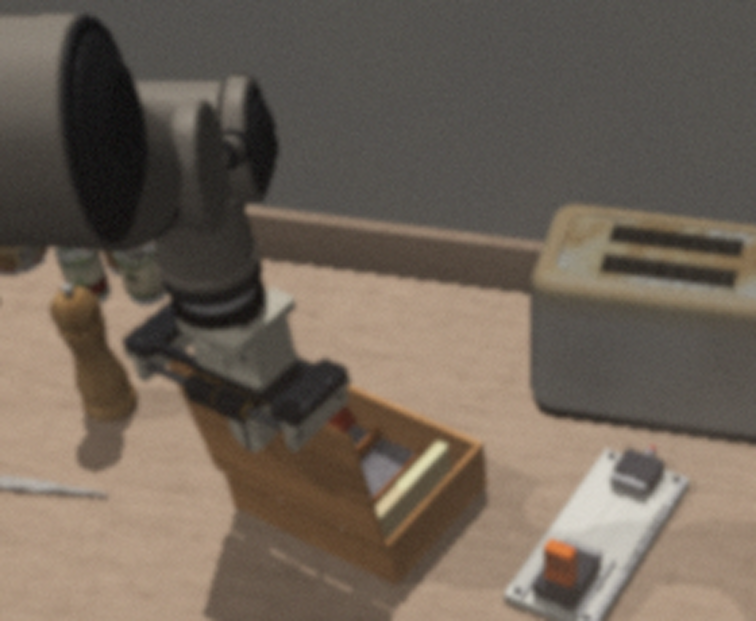

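step_arm(
  moves=[
    [-0.1,0,0,0,0,0,0],
    [-0.15,0,0,0,0,0,0],
    [-0.15,0,0,0,0,0,0],
    [-0.15,0,0,0,0,0,0],
    [-0.15,0,0,0,0,0,0],
    [-0.15,0,0,0,0,0,0],
    [-0.1,0,0,0,0,0,0],
    [0,0,0,0,0,0,0],
    [0,0,0,0,0,0,0],
    [0,0,0,0,0,0,0],
  ],
)

```text
time_s: 98.9
position: [0.3821, 0.2754, 0.18]
eef_rot: [0.041, 0.999, 0.0, 0.0]
wrist_force: [1.4, 0.9, 0.4]
grip_width: 0.0002
```

Run:
```python
from p import *
s=cam("side");st();crop(s,80,30,360,260,2.7,"J2");s=cam("top");W=cloud(s);C=W[240:325,80:235].reshape(-1,3);T=C[(C[:,2]>.205)&(C[:,2]<.24)];print(len(T),np.round(np.percentile(T,[5,50,95],axis=0),3));crop(s,60,150,320,350,3,"J1")
```

```text
t 98.95 p [0.3821 0.2754 0.18  ] az 175.26 tilt [0.0001 0.0001] F [0.32 0.43 0.16] w 0.0003 j [ 0.46  0.29  1.74  0.    1.11 -1.03]
44 [[0.39  0.171 0.212]
 [0.392 0.179 0.227]
 [0.396 0.189 0.229]]
```

View pics/J2.png

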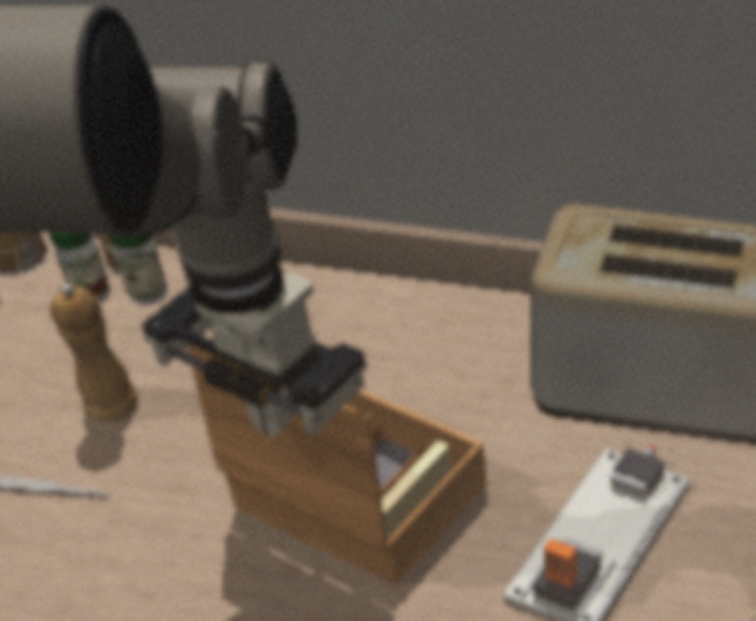

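View pics/J1.png

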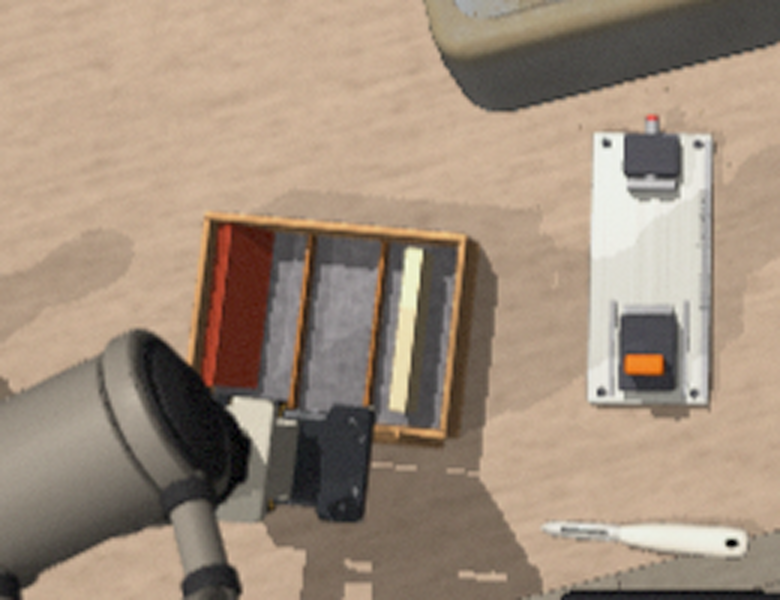

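step_arm(
  moves=[
    [-0.15,0,0,0,0,0,0],
    [-0.2,0,0,0,0,0,0],
    [-0.2,0,0,0,0,0,0],
    [-0.15,0,0,0,0,0,0],
    [0.2,0,0,0,0,0,0],
    [0.4,0,0,0,0,0,0],
    [0.4,0,0,0,0,0,0],
    [0.4,0,0,0,0,0,0],
    [0.4,0,0,0,0,0,0],
    [0.2,0,0,0,0,0,0],
  ],
)

```text
time_s: 100.25
position: [0.349, 0.2782, 0.1801]
eef_rot: [0.041, 0.999, 0.0, 0.0]
wrist_force: [0.6, 0.7, -0.3]
grip_width: 0.0006
```

Run:
```python
from p import *
s=cam("side");st();crop(s,80,30,360,260,2.7,"K2");s=cam("top");crop(s,60,150,320,350,3,"K1")
```

```text
t 100.3 p [0.3488 0.2782 0.1801] az 175.28 tilt [-0.0002  0.0001] F [-0.18  0.47  0.27] w 0.0003 j [ 0.5   0.25  1.8   0.    1.09 -0.99]
```

View pics/K2.png

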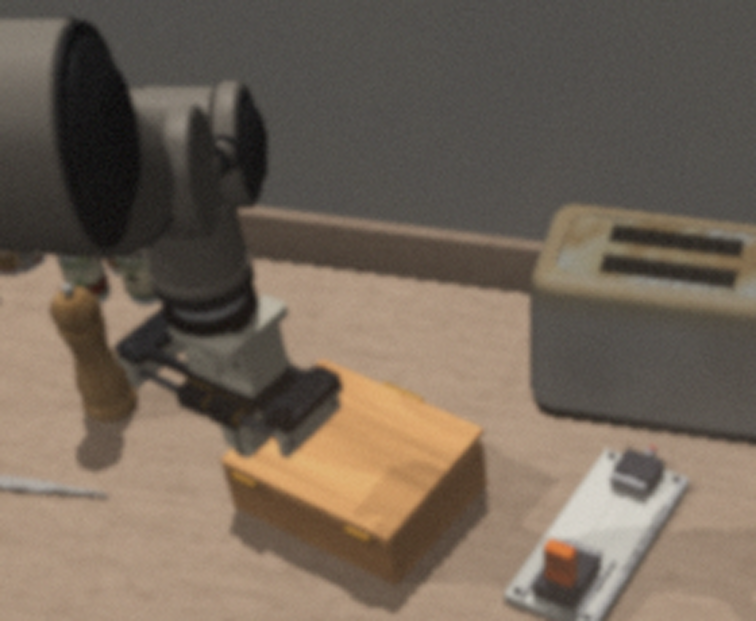

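View pics/K1.png

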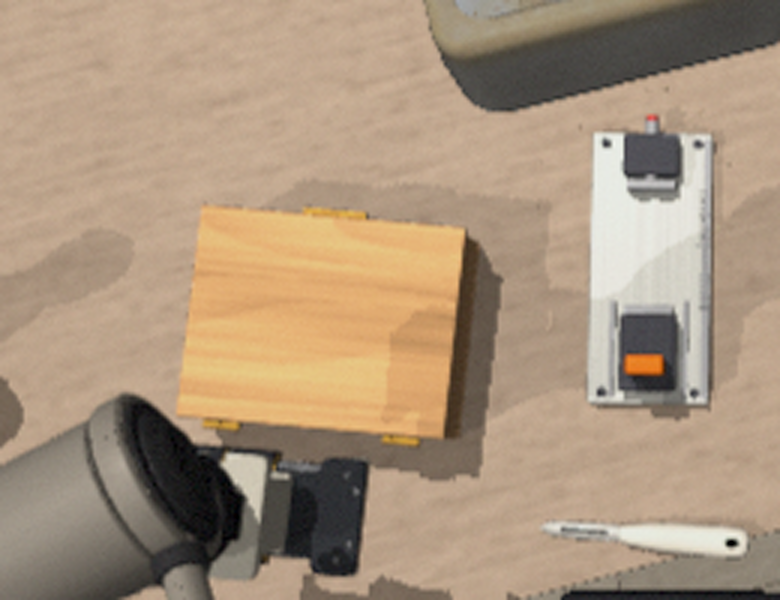

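step_arm(
  moves=[
    [0.4,0,-0.6,0,0,0,0],
    [0,0,-0.6,0,0,0,0],
    [0,0,-0.6,0,0,0,0],
    [0,0,-0.6,0,0,0,0],
    [0,0,-0.6,0,0,0,0],
    [0,0,-0.3,0,0,0,0],
    [0,0,0,0,0,0,0],
    [0,0,0,0,0,0,0],
    [0,0,0,0,0,0,0],
    [0,0,0,0,0,0,0],
  ],
)

```text
time_s: 101.6
position: [0.3397, 0.2788, 0.2621]
eef_rot: [0.041, 0.999, -0.0, -0.0]
wrist_force: [0.1, -0.1, -0.5]
grip_width: 0.0006
```

Run:
```python
from p import *
s=cam("top");st();W=cloud(s)
for p in [(140,230),(205,235),(135,275),(195,285),(165,255)]: print(p,np.round(W[p[1],p[0]],3))
m_=hsvmask(s,(255,180,300,290),(5,180,150),(18,255,255));v,u=np.nonzero(m_);print(len(u),[np.round(x,1) for x in fit(ray(s,np.c_[u,v],.076)[:,:2])])
cv2.imwrite("pics/L1.png",s["frame"][:,:,::-1])
```

```text
t 101.65 p [0.3397 0.2788 0.2622] az 175.25 tilt [-0.0005 -0.0002] F [ 0.61 -0.26 -0.85] w 0.0006 j [ 0.51  0.16  1.68  0.    1.31 -0.98]
(140, 230) [0.542 0.333 0.069]
(205, 235) [0.531 0.182 0.067]
(135, 275) [0.436 0.34  0.071]
(195, 285) [0.414 0.201 0.073]
(165, 255) [0.483 0.273 0.069]
86 [array([446.8,  17.7]), array([14., 28.]), np.float64(0.3)]
```

View pics/L1.png

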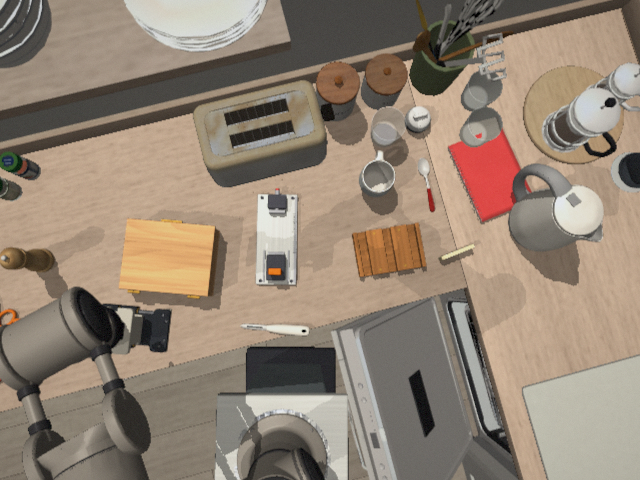

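The lid lies flat at z ≈ 0.07 (pixel 165,255), the jaw tab is fully back at x = 0.4468 (275,270), and the rack is empty. The mug stands undisturbed at (378,176).

Run:
```python
from bench import env
print(env.job_done())
```

```text
the job is handed in; nothing more can be done
None
```

I gauged the two stones that were there, put both in the case, and the lid is shut. The job was handed in at about 102 s.

- **Stones present:** The dark grey stone was missing today, so I did the brick-red one first and then the cream one. I left the small cream look-alike beside the rack alone.
- **Gauging:** I drew each stone up out of its slot and set it standing on the gauge bed.
  - I slid the jaw shut by its tab until the anvil gave about 4.8–5 mm of its 10 mm. I judged that from how far the jaw had moved, and the red button's shift of about 5 mm in both camera views agreed.
  - I held each for at least a second, then slid the jaw back onto its stop.
- **Lid:** I pushed it from behind until it was past upright and pulled the tool back, and it dropped shut by itself.

**Last checks:** the lid lies flat at a height of about 0.07 m, and the jaw tab is at x = 0.447 m, its fully-back position. The rack is empty, the mug has not moved, and the robot touches nothing.

**Two things did not match:**
- **Wrist force:** it read about 6.8 N at the hold, where spring and friction together should give about 4.5 N. I trusted the jaw position and the button instead.
- **Red stone:** after I let go of it upright in its lane, it was later seen leaning against the case wall. Its top stayed below the rim, and the lid shut over it.

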